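# Stack the cut slats and show the slotted one to the inspection camera

## Task

Lay the two plain loose slats crosswise on the pair already lying on the stacking board, one near each end of that pair, square and centred, setting them down rather than dropping them. Then pick up the shorter slat with the slotted end and finish while holding it in the air in front of the inspection camera: the slotted end pointing straight at the lens, 80 mm away from it, the slat in line with the camera's tilted line of sight and not rolled. Do not shift the lower pair, do not touch the camera, and leave the glue bottle, tape measure and stapler alone.

Things in the scene. Friction and masses are not known exactly. Their poses are not given: they have to be found in the camera images.
- board: stacking board fixed to the bench, pale wood, 200 x 200 x 18 mm; origin at the centre of its underside, z up. The lower pair lies on it along its x axis, so the crosswise slats run along its y axis; in this frame they belong with their centres near x = +55 mm and x = -55 mm (35 to 80 mm is good), y = 0, z = 45 mm
- low_1_mid (a point): centre of one of the two slats already lying on the board (film-faced birch plywood (dark brown faces, pale edges), 170 x 36 x 18 mm, loose, 75 g), along the board's x axis at y = +55 mm; x along its length, y across its width, z up as it lies
- low_2_mid (a point): centre of the other lower slat, same size, at y = -55 mm on the board; x along its length, y across its width, z up as it lies
- plain_1_mid (a point): centre of a plain slat lying flat on the bench, film-faced birch plywood (dark brown faces, pale edges), 170 long x 36 wide x 18 mm thick, about 75 g; x along its length, y across its width, z up as it lies
- plain_2_mid (a point): centre of the second plain slat, same as the first, lying flat on the bench; x along its length, y across its width, z up as it lies
- slotted_mid (a point): centre (half-way along and half-way up) of the slotted slat lying flat on the bench, same plywood, 130 long x 36 wide x 18 mm thick, about 53 g; an open slot 12 mm wide and 35 mm deep is cut into its +x end; x along its length, y across its width, z up as it lies
- slotted_tip (a point): the middle of the slotted end face of that slat, in the mouth of the slot, 65 mm from its centre along +x; same axes
- lens (a point): centre of the front glass of the inspection camera, a grey box 80 x 50 x 50 mm with a black lens barrel 38 mm across and 30 mm long, on a steel post with a 100 mm square foot, fixed to the bench. The camera looks along -x of this frame, towards the robot's side and 20 degrees downward; y is level; +x is the way the slotted end has to point. Its height and heading vary
- focus (a point): the point in the air 80 mm in front of the lens on its line of sight, where the middle of the slotted end face belongs; same axes as the lens (x back towards the lens, y level). When the slotted slat is held right, its x axis lies along this x and its y axis is level along this y (either face up)
- glue_mid (a point): bystander: the middle of a white glue bottle with orange cap, 60 mm across, 150 mm tall, standing on the bench
- tape_mid (a point): bystander: the middle of a yellow and black tape measure case, 70 x 36 x 62 mm, standing on the bench
- stapler_mid (a point): bystander: a pneumatic stapler standing on the bench on its 250 mm long magazine, 160 mm tall; this point lies 60 mm above the middle of its magazine's underside

How it is judged:
On the way, in this order (a step that is already met when the one before it is completed fails the run):
1. both plain slats lie crosswise on the lower pair, released and at rest (((x of plain_1_mid in the frame of board between 0.035 and 0.08 m and y of plain_1_mid in the frame of board between -0.025 and 0.025 m and z of plain_1_mid in the frame of board between 0.04 and 0.051 m and angle between the x axis of each of plain_1_mid, plain_2_mid and the y axis of board, either way round below 0.14 rad and x of plain_2_mid in the frame of board between -0.08 and -0.035 m and y of plain_2_mid in the frame of board between -0.025 and 0.025 m and z of plain_2_mid in the frame of board between 0.04 and 0.051 m) or (x of plain_1_mid in the frame of board between -0.08 and -0.035 m and y of plain_1_mid in the frame of board between -0.025 and 0.025 m and z of plain_1_mid in the frame of board between 0.04 and 0.051 m and angle between the x axis of each of plain_1_mid, plain_2_mid and the y axis of board, either way round below 0.14 rad and x of plain_2_mid in the frame of board between 0.035 and 0.08 m and y of plain_2_mid in the frame of board between -0.025 and 0.025 m and z of plain_2_mid in the frame of board between 0.04 and 0.051 m)) and linear speed of each of plain_1, plain_2 below 0.03 m/s and contact force between each of plain_1, plain_2 and the arm below 0.1 N and contact force between each of plain_1, plain_2 and the fingers below 0.1 N and distance of each of low_1_mid, low_2_mid from where it was at the start of the episode below 0.015 m), for 0.3 s.
2. the slotted slat has been lifted off the bench (height (world z) of slotted_mid above 0.08 m and contact force between slotted and the fingers above 1 N), for 0.1 s.
At the end, for the whole second after the job is handed in: Plain slats at rest crosswise on the lower pair (within 8 deg), 35-80 mm either side of the board's middle, within 25 mm of its centre line; lower pair within 15 mm of its start. Slotted slat held still by the fingers alone, slotted end within 20 mm of the focus, attitude within 9.7 deg (all of step 1 and distance between slotted_tip and focus below 0.02 m and angle between the x axis of slotted_mid and the x axis of focus, either way round below 0.17 rad and angle between the y axis of slotted_mid and the y axis of focus, either way round below 0.17 rad and height (world z) of slotted_mid above 0.12 m and x of slotted_mid in the frame of focus below -0.03 m and contact force between slotted and the fingers above 1 N and linear speed of slotted below 0.03 m/s and angular speed of slotted below 0.3 rad/s and contact force between slotted and camera below 0.05 N and contact force between slotted and board below 0.05 N and contact force between slotted and plain_1 below 0.05 N and contact force between slotted and plain_2 below 0.05 N); the arm keeps its last pose, push and grip.
It fails at once if the camera is touched (contact force between camera and anything else above 1 N).
It fails at once if a lower slat is shifted by more than 20 mm (distance of any of low_1_mid, low_2_mid from where it was at the start of the episode above 0.02 m).
It fails at once if a plain slat is dropped from a height ((height (world z) of plain_1_mid above 0.06 m and contact force between plain_1 and the fingers below 0.01 N and linear speed of plain_1 above 0.3 m/s) or (height (world z) of plain_2_mid above 0.06 m and contact force between plain_2 and the fingers below 0.01 N and linear speed of plain_2 above 0.3 m/s)).
It fails at once if a bystander is pushed by more than 20 mm (distance of any of glue_mid, tape_mid, stapler_mid from where it was at the start of the episode above 0.02 m).
It also fails if it takes over 64 s, if anything falls off the work surface, if the arm or the gripper's body presses on something with over 40 N, if the wrist force passes 120 N, or if a joint passes its speed limit or range.

## Robot

A 6-joint arm with a two-finger parallel gripper is mounted at the origin on the work surface. World frame = base frame: x ahead of the robot, y to its left, z up, the work surface at z = 0. Lengths are in m, angles in rad, forces in N, time in s.
With the tool pointing down it reaches from about 0.25 to 0.775 m from the base axis. Payload 4 kg.
Tool frame: the origin (TCP) lies where the fingers leave the gripper's body, on its centre line; the fingertips stand 97 mm ahead of it and the grasp point (between the pads) lies 78 mm ahead of it; z points along the fingers, y is the line along which they close (so a half turn about z gives the same grasp; the last joint's range is limited). The gripper opens to 94 mm and grips with 3 to 60 N. Pads are 16 mm wide; open, the fingers measure 119 mm over their backs; the gripper's body (75 mm by 177 mm) begins 78 mm behind the grasp point.
Start: joints at [1.203, 0.087, 1.371, -0, 1.684, -0.103], TCP at [0.144, 0.531, 0.303] pointing down, gripper open.
Joint ranges: [-3.1, 3.1], [-0.76, 2.03], [0.27, 2.55], [-1.08, 4.22], [0.17, 2.65], [-2.57, 2.57]. Speed limits (rad/s): [2.79, 2.79, 3.14, 3.14, 3.14, 3.14].

## Interface

Orientations are given as [roll, pitch, yaw] about the fixed x, y, z axes, in that order (R = Rz(yaw) Ry(pitch) Rx(roll)).
In Python, from bench import robot, eyes gives the robot as it stands. The module is installed in compiled form; this text tells all that it offers.
- The arm moves only by the tool carry_out, never from a script. Its argument "deltas" is a list of rows, each an object of numbers: "dx", "dy", "dz": the shift along the tool's x, y, z each as a share of 0.02 m, from -1 to 1; "wx", "wy", "wz": the turn, a rotation vector about the tool's x, y, z each as a share of 0.12 rad, from -1 to 1; "gripper": the closure in counts, from 0 (fully open) to 255 (shut). In form: [{"dx": .., "dy": .., "dz": .., "wx": .., "wy": .., "wz": .., "gripper": ..}, ...]. A call has 1 to 20 rows; each row shifts and turns the commanded pose from where the row before left it, along the tool's axes as they then stand; what a row does not reach is not made up. A row lasts 1/12 s, in which the tool goes at most 41.7 mm and 7.16 degrees, less where a joint would pass 70% of its speed; a pose out of reach is approached as far as the arm can. A call with a number of a shift or a turn outside -1 to 1 is refused whole. A call with a gripper value outside its range is refused whole. The fingers move at their own pace and stop on an object; the grip force is fixed at half the most. Time passes only in rows, so rows that do not move let the fingers close. It gives the time, the measured TCP pose, the force, the opening and the grip force at its end, in the units of the state.
- robot.get_obs(): the state, without advancing time (a new reading comes with each control period).
- eyes.snapshot(name): name is "scene" or "side" or "wrist"; returns the picture (400x640x3 uint8, red, green, blue); there is no depth.
- eyes.get_calibration(name): a dict with "fovy" (degrees; the focal length in pixels is half the picture's height over the tangent of half this angle, whatever the lens; pixels are square), "cx", "cy" (the principal point, pixels), "R" (3x3) and "t" (3): a world point X has camera coordinates R X + t. Camera axes: x right, y down, z forward; pixel columns grow to the right and rows downward; lengths in m; the calibration is good to about 2 mm. A picture is of the moment at which its call begins: read the wrist's pose just before it. get_calibration takes no time and is no camera call; for the wrist camera it gives the pose at the moment of the call.
- robot.close_job(): hands the job in; it is judged then, once.
The state is a dict: "time": time; "joint_positions": joint angles; "qvel": joint speeds; "joint_torque": joint torques, N m; "tool_pos": TCP position; "ee_rot": TCP orientation; "wrist_force": force on the tool from outside, world axes, zero at the start; "wrist_torque": the same for the moment, N m; "width": finger opening in m; "finger_force": force on a finger pad.
Only numpy, scipy, OpenCV 4.12 (cv2) and the standard library are available. Lean on these libraries where they do the work, as an engineer would, in place of code of your own. Each camera call takes 0.05 s, during which the arm holds its last target. There are 200 camera calls.

## Working session

There is one attempt and no reset: what is moved stays moved. The work goes in short steps, Python scripts to look and compute and a tool call to move; the robot and the scene stay as the last step left them, time stands still between calls to the robot, and variables do not carry over. Pictures are saved under pics/ and viewed, at most 10 in all, crops included, and the job is handed in when it is done.

Besides the shell and the picture viewer there is one more tool, called after "Emit:" by a JSON object that holds its "op" and its "data", one argument or row to a line. carry_out: Moves the arm, as the interface text tells. Shift numbers are shares of 0.02 m and turn numbers shares of 0.12 rad, none past 1 either way. Its arguments: {"type":"object","properties":{"deltas":{"type":"array","items":{"type":"object","properties":{"dx":{"type":"number"},"dy":{"type":"number"},"dz":{"type":"number"},"wx":{"type":"number"},"wy":{"type":"number"},"wz":{"type":"number"},"gripper":{"type":"number"}}}}},"required":["deltas"]}

```bash
mkdir -p pics; python3 - <<'E'
from bench import robot, eyes
import cv2, numpy as np
for n in ("scene","side","wrist"):
    c=eyes.get_calibration(n); im=eyes.snapshot(n)
    cv2.imwrite(f"pics/{n}0.png",im[:,:,::-1]); 
    R=np.array(c["R"]);print(n,c["fovy"],c["cx"],c["cy"],(-R.T@np.array(c["t"])).round(3),R.round(3).tolist())
print(robot.get_obs())
E
```

```text
scene 52.4085321602359 318.8935478401006 205.0776559200464 [ 1.139 -0.704  1.159] [[0.833, 0.553, 0.007], [0.395, -0.586, -0.707], [-0.388, 0.592, -0.707]]
side 50.36112454659636 319.7750830247601 195.67728603709023 [0.428 0.861 0.965] [[-0.973, -0.232, -0.012], [-0.16, 0.703, -0.693], [0.169, -0.673, -0.721]]
wrist 66.64463124810308 319.8396302772496 198.8023593647104 [0.078 0.548 0.386] [[0.262, 0.965, -0.001], [0.938, -0.254, 0.235], [0.227, -0.063, -0.972]]
{'time': 0.15, 'joint_positions': array([ 1.20292470e+00,  8.77826211e-02,  1.37187167e+00, -6.55038647e-06,
        1.68358629e+00, -1.03099595e-01]), 'qvel': array([ 0.00061089, -0.00461292, -0.00543901,  0.00096969,  0.00132979,
       -0.00097693]), 'joint_torque': array([ 1.30282682e-03, -3.40643227e+01, -3.02793288e+01,  7.17560342e-02,
        3.05735471e-02, -1.14737381e-04]), 'tool_pos': array([0.14384549, 0.53060007, 0.30179231]), 'ee_rot': array([-3.13995281e+00, -1.63124186e-04,  2.87681976e+00]), 'wrist_force': array([-0.07689985, -0.02701153,  0.14932918]), 'wrist_torque': array([ 0.01811722, -0.03657404,  0.03026485]), 'finger_force': 0.0, 'width': 0.09405879377116415}
```

View pics/scene0.png

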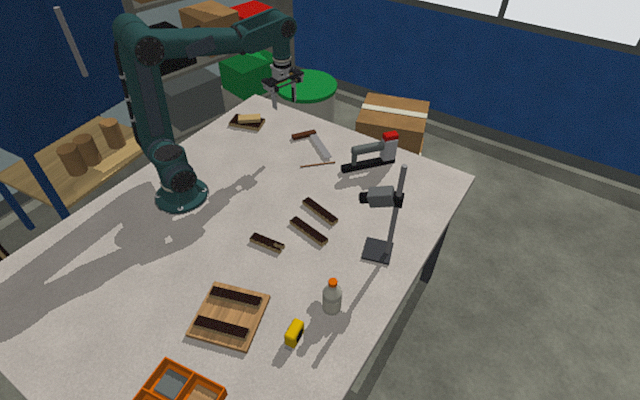

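View pics/side0.png

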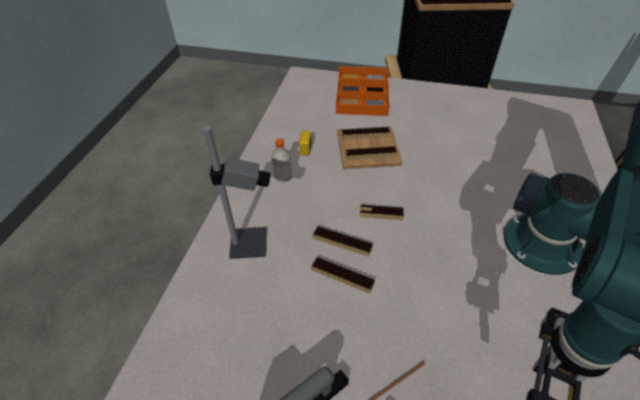

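The scene view shows plain slats at about (320,210) and (309,231), the slotted slat at (267,242) and the board at (229,315). The lens barrel is near (366,198). In the side view the slats are at (343,240), (343,273) and (382,211), with the slot to the left, and the lens is near (265,179).

```bash
cat > h.py <<'E'
import cv2, numpy as np
from bench import robot, eyes
from scipy.spatial.transform import Rotation as Rot
def cal(n):
    c=eyes.get_calibration(n); f=200/np.tan(np.radians(c["fovy"]/2))
    return f,c["cx"],c["cy"],np.array(c["R"]),np.array(c["t"])
def ray(c,p):
    f,cx,cy,R,t=c; p=np.atleast_2d(p).astype(float)
    d=np.c_[(p[:,0]-cx)/f,(p[:,1]-cy)/f,np.ones(len(p))]@R
    return -R.T@t,d/np.linalg.norm(d,axis=1)[:,None]
def plane(c,p,z):
    o,d=ray(c,p); return o+d*((z-o[2])/d[:,2])[:,None]
def proj(c,X):
    f,cx,cy,R,t=c; q=np.atleast_2d(X)@R.T+t; return np.c_[f*q[:,0]/q[:,2]+cx,f*q[:,1]/q[:,2]+cy]
def tri(cs,ps):
    A=np.zeros((3,3));b=np.zeros(3)
    for c,p in zip(cs,ps):
        o,d=ray(c,p);M=np.eye(3)-np.outer(d[0],d[0]);A+=M;b+=M@o
    return np.linalg.solve(A,b)
def rects(c,mask,zf,amin=100):
    "dark blobs -> (px centre, world centre, length,width,yaw) on plane zf(px)"
    out=[]
    for k in cv2.findContours(mask,cv2.RETR_EXTERNAL,cv2.CHAIN_APPROX_NONE)[0]:
        if cv2.contourArea(k)<amin: continue
        p=k[:,0].astype(float); z=zf(p.mean(0)); 
        if z is None: continue
        w=plane(c,p,z)[:,:2]
        (m,(a,b),t)=cv2.minAreaRect((w*1000).astype(np.float32))
        if a<b:a,b,t=b,a,t+90
        out.append((p.mean(0).round(),np.round(m,1),round(a,1),round(b,1),round((t+90)%180-90,1)))
    return out
E
python3 - <<'E'
from h import *
tiles=[]
for n,box,zz in (("scene",(180,180,340,360),lambda p:.036 if p[1]>275 else .018),("side",(300,110,420,300),lambda p:.036 if p[1]<165 else .018)):
    im=cv2.imread(f"pics/{n}0.png"); c=cal(n)
    m=(im.max(2)<70).astype(np.uint8)*255; M=np.zeros_like(m); x0,y0,x1,y1=box; M[y0:y1,x0:x1]=m[y0:y1,x0:x1]
    for r in rects(c,M,zz,60): print(n,*r)
    bx=(340,165,420,275) if n=="scene" else (195,120,285,260)
    for b in (bx,(240,190,345,255) if n=="scene" else (305,195,415,295)):
        t=im[b[1]:b[3],b[0]:b[2]]; s=min(400/t.shape[1],300/t.shape[0]); t=cv2.resize(t,None,fx=s,fy=s,interpolation=cv2.INTER_CUBIC)
        o=np.zeros((300,400,3),np.uint8); o[:t.shape[0],:t.shape[1]]=t; tiles.append(o); print(b,s)
cv2.imwrite("pics/crop1.png",np.vstack([np.hstack(tiles[:2]),np.hstack(tiles[2:])]))
E
```

```text
scene [221. 326.] [ 564.  -358.3] 165.9 32.8 17.9
scene [236. 296.] [ 528.6 -253.4] 166.1 32.2 18.4
scene [268. 242.] [456.8 -10. ] 123.1 30.8 7.2
scene [308. 229.] [551.2 121.6] 167.5 32.6 -9.1
scene [320. 209.] [528.4 231.9] 167.5 33.0 -12.4
scene [189. 191.] [36.4 26. ] 164.8 92.1 -42.8
(340, 165, 420, 275) 2.727272727272727
(240, 190, 345, 255) 3.8095238095238093
side [343. 273.] [526.2 235.7] 167.1 33.3 -12.7
side [343. 239.] [548.9 125.3] 166.4 33.2 -9.6
side [380. 210.] [456.9  -6.8] 122.6 32.5 6.8
side [371. 151.] [ 527.  -249.1] 165.3 29.7 18.9
side [365. 131.] [ 562.5 -352.9] 165.9 28.7 17.9
(195, 120, 285, 260) 2.142857142857143
(305, 195, 415, 295) 3.0
```

View pics/crop1.png

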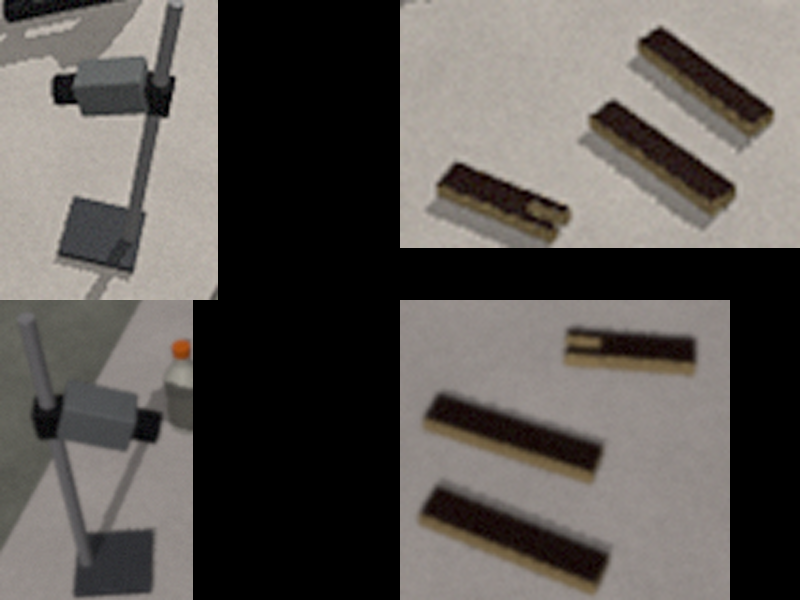

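Both views agree to about 4 mm. The slot points towards +x, and the barrel front is near scene (360,198) and side (267,179). Next I'll work out the first approach and the rough lens pose.

```bash
cat >> h.py <<'E'
def pose():
    o=robot.get_obs(); return np.array(o["tool_pos"]),Rot.from_euler("xyz",o["ee_rot"]),o
def go(P,R1,tag=""):
    "rotation first (tool frame, total units), then shift in the turned tool frame"
    p,R0,o=pose(); w=(R0.inv()*R1).as_rotvec()/.12; d=R1.inv().apply(np.array(P)-p)/.02
    print(tag,"w",w.round(2),"d",d.round(2),"rows>=",np.abs(w).max().round(1),np.abs(d).max().round(1))
def down(yaw): return Rot.from_euler("xyz",[np.pi,0,np.radians(yaw)])
E
python3 - <<'E'
from h import *
go([.527,.234,.30],down(167.5),"A")
S,D=cal("scene"),cal("side")
L=tri((S,D),((360.2,197.6),(267.3,179.2)));print("lens",L,proj(S,L),proj(D,L))
B=tri((S,D),((340+157/2.727,165+95/2.727),(195+47/2.143,120+117/2.143)));print("clamp",B)
print("foot",plane(S,(377,250),.01),plane(D,(248,243),.01),"stapler",plane(S,(370,165),0))
print("glue",plane(S,(332,310),0),"tape",plane(S,(294,345),0))
E
```

```text
A w [-0.01 -0.   -0.39] d [-21.91 -10.33   0.09] rows>= 0.4 21.9
lens [0.73236719 0.16361184 0.2464968 ] [[360.73312645 197.66644789]] [[268.00634761 179.09290532]]
clamp [0.84503367 0.19820244 0.27005786]
foot [[0.8096037 0.183872  0.01     ]] [[0.80610489 0.1945093  0.01      ]] stapler [[0.5529162  0.60572999 0.        ]]
glue [[ 0.80184338 -0.10694134  0.        ]] tape [[ 0.77020941 -0.27016874  0.        ]]
```

Emit:
{"op": "carry_out", "data": {
  "deltas": [
    {"wz":-0.39,"gripper":0},
    {"dx":-1,"dy":-0.47},
    {"dx":-1,"dy":-0.47},
    {"dx":-1,"dy":-0.47},
    {"dx":-1,"dy":-0.47},
    {"dx":-1,"dy":-0.47},
    {"dx":-1,"dy":-0.47},
    {"dx":-1,"dy":-0.47},
    {"dx":-1,"dy":-0.47},
    {"dx":-1,"dy":-0.47},
    {"dx":-1,"dy":-0.47},
    {"dx":-1,"dy":-0.47},
    {"dx":-1,"dy":-0.47},
    {"dx":-1,"dy":-0.47},
    {"dx":-1,"dy":-0.47},
    {"dx":-1,"dy":-0.47},
    {"dx":-1,"dy":-0.47},
    {"dx":-1,"dy":-0.47},
    {"dx":-1,"dy":-0.47},
    {"dx":-1,"dy":-0.47}
  ]
}}

```text
invalid input
```

Emit:
{"op": "carry_out", "data": {
  "deltas": [
    {"dx":-1,"dy":-0.47},
    {"dx":-1,"dy":-0.47},
    {"dx":-0.9,"dy":-0.46},
    {"dz":0}
  ]
}}

```text
invalid input
```

```bash
cat > look.py <<'E'
from h import *
import sys
def look(tag,zf,thr=70,amin=800):
    c=cal("wrist"); im=eyes.snapshot("wrist")[:,:,::-1].copy(); cv2.imwrite(f"pics/{tag}.png",im)
    m=(im.max(2)<thr).astype(np.uint8)*255; m=cv2.morphologyEx(m,cv2.MORPH_OPEN,np.ones((3,3)))
    for r in rects(c,m,zf,amin): print(*r)
    return c,im
E
python3 - <<'E'
from look import *
p,R,o=pose();print(p.round(4),R.as_euler("xyz",True).round(2))
look("w1",lambda p:.018)
go([.527,.234,.102],down(167.5))
E
```

```text
[0.1438 0.5306 0.3018] [-1.7991e+02 -1.0000e-02  1.6483e+02]
[396. 191.] [180.4 618.1] 122.3 33.3 55.5
[370. 286.] [236.5 503.4] 945.5 459.1 74.9
[574.  36.] [ 67.  850.2] 124.3 117.2 90.0
[288.   8.] [-43.5 547.5] 60.2 26.2 74.8
 w [-0.01 -0.   -0.39] d [-21.91 -10.34  10.  ] rows>= 0.4 21.9
```

View pics/w1.png

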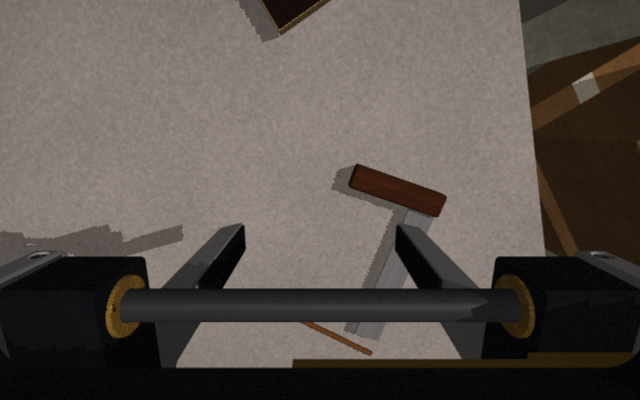

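Both calls were refused because rows need every field. The wrist view shows the fingertips at about (240,230) and (400,230), with the view ahead above them, still over the start area.

Emit:
{"op": "carry_out", "data": {
  "deltas": [
    {"dx":0,"dy":0,"dz":0,"wx":0,"wy":0,"wz":-0.39,"gripper":0},
    {"dx":-1,"dy":-0.47,"dz":0,"wx":0,"wy":0,"wz":0,"gripper":0},
    {"dx":-1,"dy":-0.47,"dz":0,"wx":0,"wy":0,"wz":0,"gripper":0},
    {"dx":-1,"dy":-0.47,"dz":0,"wx":0,"wy":0,"wz":0,"gripper":0},
    {"dx":-1,"dy":-0.47,"dz":0,"wx":0,"wy":0,"wz":0,"gripper":0},
    {"dx":-1,"dy":-0.47,"dz":0,"wx":0,"wy":0,"wz":0,"gripper":0},
    {"dx":-1,"dy":-0.47,"dz":0,"wx":0,"wy":0,"wz":0,"gripper":0},
    {"dx":-1,"dy":-0.47,"dz":0,"wx":0,"wy":0,"wz":0,"gripper":0},
    {"dx":-1,"dy":-0.47,"dz":0,"wx":0,"wy":0,"wz":0,"gripper":0},
    {"dx":-1,"dy":-0.47,"dz":0,"wx":0,"wy":0,"wz":0,"gripper":0},
    {"dx":-1,"dy":-0.47,"dz":0,"wx":0,"wy":0,"wz":0,"gripper":0},
    {"dx":-1,"dy":-0.47,"dz":0,"wx":0,"wy":0,"wz":0,"gripper":0},
    {"dx":-1,"dy":-0.47,"dz":0,"wx":0,"wy":0,"wz":0,"gripper":0},
    {"dx":-1,"dy":-0.47,"dz":0,"wx":0,"wy":0,"wz":0,"gripper":0},
    {"dx":-1,"dy":-0.47,"dz":0,"wx":0,"wy":0,"wz":0,"gripper":0},
    {"dx":-1,"dy":-0.47,"dz":0,"wx":0,"wy":0,"wz":0,"gripper":0},
    {"dx":-1,"dy":-0.47,"dz":0,"wx":0,"wy":0,"wz":0,"gripper":0},
    {"dx":-1,"dy":-0.47,"dz":0,"wx":0,"wy":0,"wz":0,"gripper":0},
    {"dx":-1,"dy":-0.47,"dz":0,"wx":0,"wy":0,"wz":0,"gripper":0}
  ]
}}

```text
time: 1.78
tool_pos: [0.4595, 0.2869, 0.3024]
ee_rot: [-3.141, -0.0, 2.923]
wrist_force: [-0.3, 1.1, -0.6]
width: 0.0939
finger_force: 0.0
```

```bash
python3 - <<'E'
from look import *
p,R,o=pose();print(o["time"],p.round(4),R.as_euler("xyz",True).round(2))
look("w2",lambda p:.018)
go([.527,.234,.102],down(167.5))
E
```

```text
1.7833 [0.4595 0.2869 0.3024] [-1.7999e+02 -2.0000e-02  1.6750e+02]
[302. 299.] [614.8 252.2] 947.0 335.2 77.4
[570. 191.] [533.9 595.8] 251.9 64.6 49.8
 w [-0.02  0.02 -0.03] d [-3.71 -1.77 10.  ] rows>= 0.0 10.0
```

View pics/w2.png

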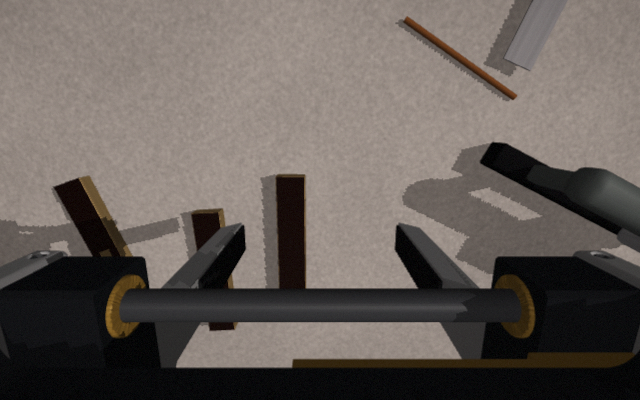

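The wrist view shows slat A straight ahead, its top face at columns 277–305 from row 175 downward. Slat B and the slotted slat are to its left. I'll finish the approach and descend to 0.18.

Emit:
{"op": "carry_out", "data": {
  "deltas": [
    {"dx":-0.95,"dy":-0.45,"dz":0.5,"wx":0,"wy":0,"wz":0,"gripper":0},
    {"dx":-0.95,"dy":-0.45,"dz":1,"wx":0,"wy":0,"wz":0,"gripper":0},
    {"dx":-0.95,"dy":-0.45,"dz":1,"wx":0,"wy":0,"wz":0,"gripper":0},
    {"dx":-0.85,"dy":-0.42,"dz":1,"wx":0,"wy":0,"wz":0,"gripper":0},
    {"dx":0,"dy":0,"dz":1,"wx":0,"wy":0,"wz":0,"gripper":0},
    {"dx":0,"dy":0,"dz":1,"wx":0,"wy":0,"wz":0,"gripper":0},
    {"dx":0,"dy":0,"dz":0.5,"wx":0,"wy":0,"wz":0,"gripper":0},
    {"dx":0,"dy":0,"dz":0,"wx":0,"wy":0,"wz":0,"gripper":0}
  ]
}}

```text
time: 2.5
tool_pos: [0.5218, 0.2368, 0.1792]
ee_rot: [-3.138, -0.006, 2.924]
wrist_force: [-1.5, -0.1, 0.2]
width: 0.094
finger_force: 0.0
```

```bash
python3 - <<'E'
from look import *
p,R,o=pose();print(o["time"],p.round(4),R.as_euler("xyz",True).round(2))
c=cal("wrist"); im=eyes.snapshot("wrist")[:,:,::-1]; cv2.imwrite("pics/w3.png",im)
g=im.max(2)[:225]; m=(g<70).astype(np.uint8)*255
for r in rects(c,m,lambda p:.018,300): print(*r)
go([.527,.234,.102],down(167.5))
E
```

```text
2.5 [0.5218 0.2368 0.1792] [-179.81   -0.33  167.51]
[189. 198.] [488.8 132. ] 46.3 34.6 -9.5
[ 15. 190.] [449.2 -12.4] 74.9 34.8 6.8
[318. 167.] [489.2 241.9] 91.3 34.5 -12.6
[631.  85.] [477.7 484.5] 37.4 19.3 1.0
 w [-0.01 -0.02  0.  ] d [-0.25 -0.11  3.97] rows>= 0.0 4.0
```

Emit:
{"op": "carry_out", "data": {
  "deltas": [
    {"dx":-0.12,"dy":-0.03,"dz":1,"wx":0,"wy":0,"wz":0,"gripper":0},
    {"dx":0,"dy":0,"dz":1,"wx":0,"wy":0,"wz":0,"gripper":0},
    {"dx":0,"dy":0,"dz":1,"wx":0,"wy":0,"wz":0,"gripper":0},
    {"dx":0,"dy":0,"dz":0.85,"wx":0,"wy":0,"wz":0,"gripper":0},
    {"dx":0,"dy":0,"dz":0,"wx":0,"wy":0,"wz":0,"gripper":0},
    {"dx":0,"dy":0,"dz":0,"wx":0,"wy":0,"wz":0,"gripper":255},
    {"dx":0,"dy":0,"dz":0,"wx":0,"wy":0,"wz":0,"gripper":255},
    {"dx":0,"dy":0,"dz":0,"wx":0,"wy":0,"wz":0,"gripper":255},
    {"dx":0,"dy":0,"dz":0,"wx":0,"wy":0,"wz":0,"gripper":255},
    {"dx":0,"dy":0,"dz":0,"wx":0,"wy":0,"wz":0,"gripper":255},
    {"dx":0,"dy":0,"dz":0,"wx":0,"wy":0,"wz":0,"gripper":255}
  ]
}}

```text
time: 3.47
tool_pos: [0.526, 0.2362, 0.1065]
ee_rot: [3.141, 0.001, 2.924]
wrist_force: [0.1, -0.0, 0.0]
width: 0.0576
finger_force: 0.0
```

```bash
python3 - <<'E'
from h import *
p,R,o=pose();print(p.round(4),o["width"],o["finger_force"])
a=np.radians(18.3);cb=np.array([.5455,-.3034]);u=np.array([np.cos(a),np.sin(a)])
for s in (1,-1):
    t=cb+s*.055*u; print(t); go([*t,.25],down(108.3),s)
E
```

```text
[0.526  0.2362 0.1065] 0.05757241113280528 0.0
[ 0.5977184  -0.28613041]
1 w [0.01 0.01 8.61] d [-25.92  -4.8   -7.17] rows>= 8.6 25.9
[ 0.4932816  -0.32066959]
-1 w [0.01 0.01 8.61] d [-25.92 -10.3   -7.17] rows>= 8.6 25.9
```

Emit:
{"op": "carry_out", "data": {
  "deltas": [
    {"dx":0,"dy":0,"dz":0.2,"wx":0,"wy":0,"wz":0,"gripper":150},
    {"dx":0,"dy":0,"dz":0,"wx":0,"wy":0,"wz":0,"gripper":255},
    {"dx":0,"dy":0,"dz":0,"wx":0,"wy":0,"wz":0,"gripper":255},
    {"dx":0,"dy":0,"dz":0,"wx":0,"wy":0,"wz":0,"gripper":255},
    {"dx":0,"dy":0,"dz":0,"wx":0,"wy":0,"wz":0,"gripper":255},
    {"dx":0,"dy":0,"dz":0,"wx":0,"wy":0,"wz":0,"gripper":255}
  ]
}}

```text
time: 3.97
tool_pos: [0.5255, 0.2361, 0.1014]
ee_rot: [-3.141, -0.0, 2.924]
wrist_force: [0.7, -0.1, -0.7]
width: 0.0354
finger_force: 30.0
```

Emit:
{"op": "carry_out", "data": {
  "deltas": [
    {"dx":0,"dy":0,"dz":-0.5,"wx":0,"wy":0,"wz":0,"gripper":255},
    {"dx":0,"dy":0,"dz":-0.9,"wx":0,"wy":0,"wz":0,"gripper":255},
    {"dx":0,"dy":0,"dz":-1,"wx":0,"wy":0,"wz":0,"gripper":255},
    {"dx":0,"dy":0,"dz":-1,"wx":0,"wy":0,"wz":0.3,"gripper":255},
    {"dx":0,"dy":0,"dz":-1,"wx":0,"wy":0,"wz":0.7,"gripper":255},
    {"dx":0,"dy":0,"dz":-1,"wx":0,"wy":0,"wz":0.9,"gripper":255},
    {"dx":0,"dy":0,"dz":-1,"wx":0,"wy":0,"wz":0.9,"gripper":255},
    {"dx":0,"dy":0,"dz":-0.8,"wx":0,"wy":0,"wz":0.9,"gripper":255},
    {"dx":0,"dy":0,"dz":-0.2,"wx":0,"wy":0,"wz":0.9,"gripper":255},
    {"dx":0,"dy":0,"dz":0,"wx":0,"wy":0,"wz":0.9,"gripper":255},
    {"dx":0,"dy":0,"dz":0,"wx":0,"wy":0,"wz":0.9,"gripper":255},
    {"dx":0,"dy":0,"dz":0,"wx":0,"wy":0,"wz":0.9,"gripper":255},
    {"dx":0,"dy":0,"dz":0,"wx":0,"wy":0,"wz":0.7,"gripper":255},
    {"dx":0,"dy":0,"dz":0,"wx":0,"wy":0,"wz":0.61,"gripper":255},
    {"dx":-0.4,"dy":0,"dz":0,"wx":0,"wy":0,"wz":0,"gripper":255},
    {"dx":-0.9,"dy":-0.1,"dz":0,"wx":0,"wy":0,"wz":0,"gripper":255},
    {"dx":-1,"dy":-0.2,"dz":0,"wx":0,"wy":0,"wz":0,"gripper":255},
    {"dx":-1,"dy":-0.2,"dz":0,"wx":0,"wy":0,"wz":0,"gripper":255},
    {"dx":-1,"dy":-0.2,"dz":0,"wx":0,"wy":0,"wz":0,"gripper":255},
    {"dx":-1,"dy":-0.2,"dz":0,"wx":0,"wy":0,"wz":0,"gripper":255}
  ]
}}

```text
time: 5.63
tool_pos: [0.5419, 0.1284, 0.2503]
ee_rot: [3.141, 0.0, 1.893]
wrist_force: [-0.2, 0.3, -0.6]
width: 0.0355
finger_force: 30.0
```

Emit:
{"op": "carry_out", "data": {
  "deltas": [
    {"dx":-1,"dy":-0.2,"dz":0,"wx":0,"wy":0,"wz":0,"gripper":255},
    {"dx":-1,"dy":-0.2,"dz":0,"wx":0,"wy":0,"wz":0,"gripper":255},
    {"dx":-1,"dy":-0.2,"dz":0,"wx":0,"wy":0,"wz":0,"gripper":255},
    {"dx":-1,"dy":-0.2,"dz":0,"wx":0,"wy":0,"wz":0,"gripper":255},
    {"dx":-1,"dy":-0.2,"dz":0,"wx":0,"wy":0,"wz":0,"gripper":255},
    {"dx":-1,"dy":-0.2,"dz":0,"wx":0,"wy":0,"wz":0,"gripper":255},
    {"dx":-1,"dy":-0.2,"dz":0,"wx":0,"wy":0,"wz":0,"gripper":255},
    {"dx":-1,"dy":-0.2,"dz":0,"wx":0,"wy":0,"wz":0,"gripper":255},
    {"dx":-1,"dy":-0.2,"dz":0,"wx":0,"wy":0,"wz":0,"gripper":255},
    {"dx":-1,"dy":-0.2,"dz":0,"wx":0,"wy":0,"wz":0,"gripper":255},
    {"dx":-1,"dy":-0.2,"dz":0,"wx":0,"wy":0,"wz":0,"gripper":255},
    {"dx":-1,"dy":-0.2,"dz":0,"wx":0,"wy":0,"wz":0,"gripper":255},
    {"dx":-1,"dy":-0.2,"dz":0,"wx":0,"wy":0,"wz":0,"gripper":255},
    {"dx":-1,"dy":-0.2,"dz":0,"wx":0,"wy":0,"wz":0,"gripper":255},
    {"dx":-0.5,"dy":-0.1,"dz":0,"wx":0,"wy":0,"wz":0,"gripper":255},
    {"dx":0,"dy":0,"dz":0,"wx":0,"wy":0,"wz":0,"gripper":255}
  ]
}}

```text
time: 6.97
tool_pos: [0.5778, -0.1661, 0.2498]
ee_rot: [-3.141, 0.001, 1.889]
wrist_force: [0.3, 0.4, -1.7]
width: 0.0359
finger_force: 30.0
```

```bash
python3 - <<'E'
from look import *
p,R,o=pose();print(o["time"],p.round(4),R.as_euler("xyz",True).round(2),o["width"])
go([.5977,-.2861,.137],down(108.3))
look("w4",lambda p:.036)
E
```

```text
6.9667 [ 0.5778 -0.1661  0.2498] [-1.7999e+02  4.0000e-02  1.0820e+02] 0.03593264973955969
 w [-0.    0.01 -0.01] d [-6.01 -0.94  5.64] rows>= 0.0 6.0
[300. 305.] [ 601.9 -241.7] 765.9 344.5 18.2
[260.   8.] [473.8 -21.5] 98.8 14.7 6.8
```

View pics/w4.png

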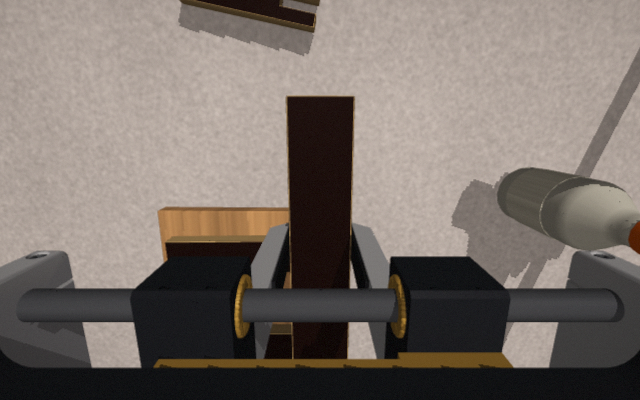

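The slat is held straight and level (columns 287–354, end at row 97), and the board's edge shows at row 208. I'll move over the spot and down to a few mm above it.

Emit:
{"op": "carry_out", "data": {
  "deltas": [
    {"dx":-0.9,"dy":-0.15,"dz":0,"wx":0,"wy":0,"wz":0,"gripper":255},
    {"dx":-1,"dy":-0.16,"dz":0,"wx":0,"wy":0,"wz":0,"gripper":255},
    {"dx":-1,"dy":-0.16,"dz":0,"wx":0,"wy":0,"wz":0,"gripper":255},
    {"dx":-1,"dy":-0.16,"dz":0,"wx":0,"wy":0,"wz":0,"gripper":255},
    {"dx":-1,"dy":-0.16,"dz":0,"wx":0,"wy":0,"wz":0,"gripper":255},
    {"dx":-1,"dy":-0.15,"dz":0,"wx":0,"wy":0,"wz":0,"gripper":255},
    {"dx":0,"dy":0,"dz":0.8,"wx":0,"wy":0,"wz":0,"gripper":255},
    {"dx":0,"dy":0,"dz":0.8,"wx":0,"wy":0,"wz":0,"gripper":255},
    {"dx":0,"dy":0,"dz":0.8,"wx":0,"wy":0,"wz":0,"gripper":255},
    {"dx":0,"dy":0,"dz":0.8,"wx":0,"wy":0,"wz":0,"gripper":255},
    {"dx":0,"dy":0,"dz":0.8,"wx":0,"wy":0,"wz":0,"gripper":255},
    {"dx":0,"dy":0,"dz":0.7,"wx":0,"wy":0,"wz":0,"gripper":255},
    {"dx":0,"dy":0,"dz":0.4,"wx":0,"wy":0,"wz":0,"gripper":255},
    {"dx":0,"dy":0,"dz":0,"wx":0,"wy":0,"wz":0,"gripper":255},
    {"dx":0,"dy":0,"dz":0,"wx":0,"wy":0,"wz":0,"gripper":255}
  ]
}}

```text
time: 8.27
tool_pos: [0.5972, -0.2808, 0.1477]
ee_rot: [-3.141, -0.001, 1.892]
wrist_force: [0.0, -0.2, 0.6]
width: 0.0359
finger_force: 30.0
```

```bash
python3 - <<'E'
from h import *
p,R,o=pose();print(o["time"],p.round(4),R.as_euler("xyz",True).round(2),o["width"],o["wrist_force"])
go([.5977,-.2861,.137],down(108.3))
# where is the held slat & lower pair, scene cam
c=cal("scene");im=eyes.snapshot("scene")[:,:,::-1];cv2.imwrite("pics/s5.png",cv2.resize(im[255:355,170:290],None,fx=5,fy=5))
E
```

```text
8.2667 [ 0.5972 -0.2808  0.1477] [-1.7999e+02 -5.0000e-02  1.0838e+02] 0.03590821368070957 [ 0.03200715 -0.21054498  0.56108206]
 w [-0.   -0.01  0.01] d [-0.26 -0.06  0.53] rows>= 0.0 0.5
```

View pics/s5.png

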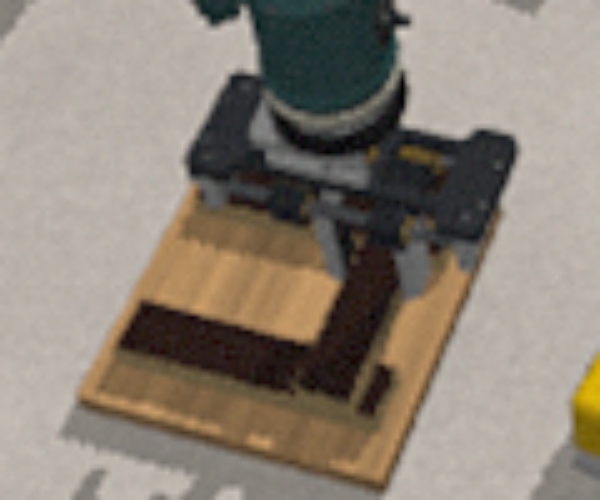

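The held slat hangs squarely over the lower pair near its +x end, with a small gap. I'll lower the rest and watch the force.

Emit:
{"op": "carry_out", "data": {
  "deltas": [
    {"dx":-0.18,"dy":-0.05,"dz":0.2,"wx":0,"wy":0,"wz":0,"gripper":255},
    {"dx":0,"dy":0,"dz":0.2,"wx":0,"wy":0,"wz":0,"gripper":255},
    {"dx":0,"dy":0,"dz":0.1,"wx":0,"wy":0,"wz":0,"gripper":255},
    {"dx":0,"dy":0,"dz":0,"wx":0,"wy":0,"wz":0,"gripper":255},
    {"dx":0,"dy":0,"dz":0,"wx":0,"wy":0,"wz":0,"gripper":255}
  ]
}}

```text
time: 8.73
tool_pos: [0.5973, -0.2854, 0.1376]
ee_rot: [3.142, -0.0, 1.89]
wrist_force: [-0.2, 0.8, -1.0]
width: 0.0355
finger_force: 30.0
```

Emit:
{"op": "carry_out", "data": {
  "deltas": [
    {"dx":0,"dy":0,"dz":0.04,"wx":0,"wy":0,"wz":0,"gripper":255},
    {"dx":0,"dy":0,"dz":0,"wx":0,"wy":0,"wz":0,"gripper":255},
    {"dx":0,"dy":0,"dz":0,"wx":0,"wy":0,"wz":0,"gripper":255}
  ]
}}

```text
time: 8.98
tool_pos: [0.5974, -0.2854, 0.1372]
ee_rot: [3.141, 0.0, 1.89]
wrist_force: [-0.5, -0.0, 0.8]
width: 0.0355
finger_force: 30.0
```

Emit:
{"op": "carry_out", "data": {
  "deltas": [
    {"dx":0,"dy":0,"dz":0,"wx":0,"wy":0,"wz":0,"gripper":0},
    {"dx":0,"dy":0,"dz":0,"wx":0,"wy":0,"wz":0,"gripper":0},
    {"dx":0,"dy":0,"dz":0,"wx":0,"wy":0,"wz":0,"gripper":0},
    {"dx":0,"dy":0,"dz":0,"wx":0,"wy":0,"wz":0,"gripper":0},
    {"dx":0,"dy":0,"dz":-0.4,"wx":0,"wy":0,"wz":0,"gripper":0},
    {"dx":0,"dy":0,"dz":-0.8,"wx":0,"wy":0,"wz":0,"gripper":0},
    {"dx":0,"dy":0,"dz":-1,"wx":0,"wy":0,"wz":0,"gripper":0},
    {"dx":0,"dy":0,"dz":-1,"wx":0,"wy":0,"wz":0,"gripper":0},
    {"dx":0,"dy":0,"dz":-1,"wx":0,"wy":0,"wz":0,"gripper":0},
    {"dx":0,"dy":0,"dz":-1,"wx":0,"wy":0,"wz":0,"gripper":0},
    {"dx":0,"dy":0,"dz":-0.5,"wx":0,"wy":0,"wz":0,"gripper":0}
  ]
}}

```text
time: 9.9
tool_pos: [0.598, -0.2857, 0.255]
ee_rot: [3.138, 0.004, 1.89]
wrist_force: [-0.3, 0.4, 0.4]
width: 0.0938
finger_force: 0.0
```

```bash
python3 - <<'E'
from h import *
p,R,o=pose();print(o["time"],p.round(4),o["width"])
go([.549,.123,.25],down(170.6),"B")
R1=down(170.6);print("travel first in present frame",(R.inv().apply(np.array([.549,.123,.25])-p)/.02).round(2))
E
```

```text
9.9 [ 0.598  -0.2857  0.255 ] 0.09381005546570603
B w [ 0.01  0.05 -9.06] d [ 5.75 19.76  0.25] rows>= 9.1 19.8
travel first in present frame [20.17  4.1   0.19]
```

Emit:
{"op": "carry_out", "data": {
  "deltas": [
    {"dx":0.67,"dy":0.1,"dz":0,"wx":0,"wy":0,"wz":0,"gripper":0},
    {"dx":1,"dy":0.2,"dz":0,"wx":0,"wy":0,"wz":0,"gripper":0},
    {"dx":1,"dy":0.2,"dz":0,"wx":0,"wy":0,"wz":0,"gripper":0},
    {"dx":1,"dy":0.2,"dz":0,"wx":0,"wy":0,"wz":0,"gripper":0},
    {"dx":1,"dy":0.2,"dz":0,"wx":0,"wy":0,"wz":0,"gripper":0},
    {"dx":1,"dy":0.2,"dz":0,"wx":0,"wy":0,"wz":0,"gripper":0},
    {"dx":1,"dy":0.2,"dz":0,"wx":0,"wy":0,"wz":0,"gripper":0},
    {"dx":1,"dy":0.2,"dz":0,"wx":0,"wy":0,"wz":0,"gripper":0},
    {"dx":1,"dy":0.2,"dz":0,"wx":0,"wy":0,"wz":0,"gripper":0},
    {"dx":1,"dy":0.2,"dz":0,"wx":0,"wy":0,"wz":0,"gripper":0},
    {"dx":1,"dy":0.2,"dz":0,"wx":0,"wy":0,"wz":0,"gripper":0},
    {"dx":1,"dy":0.2,"dz":0,"wx":0,"wy":0,"wz":0,"gripper":0},
    {"dx":1,"dy":0.2,"dz":0,"wx":0,"wy":0,"wz":0,"gripper":0},
    {"dx":1,"dy":0.2,"dz":0,"wx":0,"wy":0,"wz":0,"gripper":0},
    {"dx":1,"dy":0.2,"dz":0,"wx":0,"wy":0,"wz":0,"gripper":0},
    {"dx":1,"dy":0.2,"dz":0,"wx":0,"wy":0,"wz":0,"gripper":0},
    {"dx":1,"dy":0.2,"dz":0,"wx":0,"wy":0,"wz":0,"gripper":0},
    {"dx":1,"dy":0.2,"dz":0,"wx":0,"wy":0,"wz":0,"gripper":0},
    {"dx":1,"dy":0.2,"dz":0,"wx":0,"wy":0,"wz":0,"gripper":0},
    {"dx":1,"dy":0.2,"dz":0,"wx":0,"wy":0,"wz":0,"gripper":0}
  ]
}}

```text
time: 11.57
tool_pos: [0.5462, 0.1143, 0.2493]
ee_rot: [-3.139, -0.001, 1.891]
wrist_force: [0.5, -0.4, -0.8]
width: 0.0942
finger_force: 0.0
```

Emit:
{"op": "carry_out", "data": {
  "deltas": [
    {"dx":0.5,"dy":0.2,"dz":0,"wx":0,"wy":0,"wz":-0.5,"gripper":0},
    {"dx":0,"dy":0,"dz":0.4,"wx":0,"wy":0,"wz":-0.9,"gripper":0},
    {"dx":0,"dy":0,"dz":0.4,"wx":0,"wy":0,"wz":-0.9,"gripper":0},
    {"dx":0,"dy":0,"dz":0.4,"wx":0,"wy":0,"wz":-0.9,"gripper":0},
    {"dx":0,"dy":0,"dz":0.4,"wx":0,"wy":0,"wz":-0.9,"gripper":0},
    {"dx":0,"dy":0,"dz":0.4,"wx":0,"wy":0,"wz":-0.9,"gripper":0},
    {"dx":0,"dy":0,"dz":0.4,"wx":0,"wy":0,"wz":-0.9,"gripper":0},
    {"dx":0,"dy":0,"dz":0.4,"wx":0,"wy":0,"wz":-0.9,"gripper":0},
    {"dx":0,"dy":0,"dz":0.4,"wx":0,"wy":0,"wz":-0.9,"gripper":0},
    {"dx":0,"dy":0,"dz":0.4,"wx":0,"wy":0,"wz":-0.9,"gripper":0},
    {"dx":0,"dy":0,"dz":0,"wx":0,"wy":0,"wz":-0.46,"gripper":0},
    {"dx":0,"dy":0,"dz":0,"wx":0,"wy":0,"wz":0,"gripper":0}
  ]
}}

```text
time: 12.57
tool_pos: [0.5467, 0.1239, 0.1766]
ee_rot: [-3.141, -0.004, 2.979]
wrist_force: [-0.7, -0.9, 0.0]
width: 0.0941
finger_force: 0.0
```

```bash
python3 - <<'E'
from look import *
p,R,o=pose();print(o["time"],p.round(4),R.as_euler("xyz",True).round(2))
c=cal("wrist"); im=eyes.snapshot("wrist")[:,:,::-1]; cv2.imwrite("pics/w6.png",im)
m=(im.max(2)[:225]<70).astype(np.uint8)*255
for r in rects(c,m,lambda p:.018,300): print(*r)
go([.549,.123,.102],down(170.5))
# scene check of placed slat (top z .054) and lower pair
for n in ("scene","side"):
    im=eyes.snapshot(n)[:,:,::-1]; cv2.imwrite(f"pics/{n}6.png",im)
    m=(im.max(2)<70).astype(np.uint8)*255; M=np.zeros_like(m)
    x0,y0,x1,y1=(180,270,280,360) if n=="scene" else (325,105,410,170); M[y0:y1,x0:x1]=m[y0:y1,x0:x1]
    for r in rects(cal(n),M,lambda p:.054,20): print(n,*r)
E
```

```text
12.5667 [0.5467 0.1239 0.1766] [-179.95   -0.25  170.68]
[320. 165.] [512.4 129. ] 93.3 34.4 -9.5
[135. 136.] [455.9 -10.7] 129.7 34.9 6.7
 w [-0.   -0.02  0.01] d [-0.1  -0.03  3.77] rows>= 0.0 3.8
scene [229. 310.] [ 545.  -306.4] 166.3 147.4 -71.8
side [368. 132.] [ 536.8 -313.3] 353.0 304.5 -77.6
```

Emit:
{"op": "carry_out", "data": {
  "deltas": [
    {"dx":-0.12,"dy":0,"dz":1,"wx":0,"wy":0,"wz":0,"gripper":60},
    {"dx":0,"dy":0,"dz":1,"wx":0,"wy":0,"wz":0,"gripper":60},
    {"dx":0,"dy":0,"dz":1,"wx":0,"wy":0,"wz":0,"gripper":60},
    {"dx":0,"dy":0,"dz":0.75,"wx":0,"wy":0,"wz":0,"gripper":60},
    {"dx":0,"dy":0,"dz":0,"wx":0,"wy":0,"wz":0,"gripper":60},
    {"dx":0,"dy":0,"dz":0,"wx":0,"wy":0,"wz":0,"gripper":120},
    {"dx":0,"dy":0,"dz":0,"wx":0,"wy":0,"wz":0,"gripper":255},
    {"dx":0,"dy":0,"dz":0,"wx":0,"wy":0,"wz":0,"gripper":255},
    {"dx":0,"dy":0,"dz":0,"wx":0,"wy":0,"wz":0,"gripper":255},
    {"dx":0,"dy":0,"dz":0,"wx":0,"wy":0,"wz":0,"gripper":255},
    {"dx":0,"dy":0,"dz":0,"wx":0,"wy":0,"wz":0,"gripper":255},
    {"dx":0,"dy":0,"dz":0,"wx":0,"wy":0,"wz":0,"gripper":255}
  ]
}}

```text
time: 13.72
tool_pos: [0.5512, 0.1231, 0.1047]
ee_rot: [3.141, 0.001, 2.978]
wrist_force: [-1.1, 0.7, 1.5]
width: 0.0357
finger_force: 30.0
```

```bash
python3 - <<'E'
from h import *
p,R,o=pose();print(o["time"],p.round(4),o["width"],o["finger_force"])
go([.4933,-.3207,.25],down(108.3))
E
```

```text
13.7167 [0.5512 0.1231 0.1047] 0.0357191695964932 30.000413954257965
 w [0.01 0.01 9.06] d [-20.16  -9.71  -7.26] rows>= 9.1 20.2
```

Emit:
{"op": "carry_out", "data": {
  "deltas": [
    {"dx":0,"dy":0,"dz":-0.5,"wx":0,"wy":0,"wz":0,"gripper":255},
    {"dx":0,"dy":0,"dz":-0.9,"wx":0,"wy":0,"wz":0,"gripper":255},
    {"dx":0,"dy":0,"dz":-1,"wx":0,"wy":0,"wz":0,"gripper":255},
    {"dx":0,"dy":0,"dz":-1,"wx":0,"wy":0,"wz":0.3,"gripper":255},
    {"dx":0,"dy":0,"dz":-1,"wx":0,"wy":0,"wz":0.8,"gripper":255},
    {"dx":0,"dy":0,"dz":-1,"wx":0,"wy":0,"wz":0.9,"gripper":255},
    {"dx":0,"dy":0,"dz":-1,"wx":0,"wy":0,"wz":0.9,"gripper":255},
    {"dx":0,"dy":0,"dz":-0.7,"wx":0,"wy":0,"wz":0.9,"gripper":255},
    {"dx":0,"dy":0,"dz":-0.2,"wx":0,"wy":0,"wz":0.9,"gripper":255},
    {"dx":0,"dy":0,"dz":0,"wx":0,"wy":0,"wz":0.9,"gripper":255},
    {"dx":0,"dy":0,"dz":0,"wx":0,"wy":0,"wz":0.9,"gripper":255},
    {"dx":0,"dy":0,"dz":0,"wx":0,"wy":0,"wz":0.9,"gripper":255},
    {"dx":0,"dy":0,"dz":0,"wx":0,"wy":0,"wz":0.9,"gripper":255},
    {"dx":0,"dy":0,"dz":0,"wx":0,"wy":0,"wz":0.76,"gripper":255},
    {"dx":-0.5,"dy":-0.2,"dz":0,"wx":0,"wy":0,"wz":0,"gripper":255},
    {"dx":-0.9,"dy":-0.45,"dz":0,"wx":0,"wy":0,"wz":0,"gripper":255},
    {"dx":-1,"dy":-0.5,"dz":0,"wx":0,"wy":0,"wz":0,"gripper":255},
    {"dx":-1,"dy":-0.5,"dz":0,"wx":0,"wy":0,"wz":0,"gripper":255},
    {"dx":-1,"dy":-0.5,"dz":0,"wx":0,"wy":0,"wz":0,"gripper":255},
    {"dx":-1,"dy":-0.5,"dz":0,"wx":0,"wy":0,"wz":0,"gripper":255}
  ]
}}

```text
time: 15.38
tool_pos: [0.5338, 0.0021, 0.2502]
ee_rot: [-3.141, 0.0, 1.893]
wrist_force: [0.4, 0.4, -0.7]
width: 0.0356
finger_force: 30.0
```

Emit:
{"op": "carry_out", "data": {
  "deltas": [
    {"dx":-1,"dy":-0.48,"dz":0,"wx":0,"wy":0,"wz":0,"gripper":255},
    {"dx":-1,"dy":-0.48,"dz":0,"wx":0,"wy":0,"wz":0,"gripper":255},
    {"dx":-1,"dy":-0.48,"dz":0,"wx":0,"wy":0,"wz":0,"gripper":255},
    {"dx":-1,"dy":-0.48,"dz":0,"wx":0,"wy":0,"wz":0,"gripper":255},
    {"dx":-1,"dy":-0.48,"dz":0,"wx":0,"wy":0,"wz":0,"gripper":255},
    {"dx":-1,"dy":-0.48,"dz":0,"wx":0,"wy":0,"wz":0,"gripper":255},
    {"dx":-1,"dy":-0.48,"dz":0,"wx":0,"wy":0,"wz":0,"gripper":255},
    {"dx":-1,"dy":-0.48,"dz":0,"wx":0,"wy":0,"wz":0,"gripper":255},
    {"dx":-1,"dy":-0.48,"dz":0,"wx":0,"wy":0,"wz":0,"gripper":255},
    {"dx":-1,"dy":-0.48,"dz":0,"wx":0,"wy":0,"wz":0,"gripper":255},
    {"dx":-1,"dy":-0.48,"dz":0,"wx":0,"wy":0,"wz":0,"gripper":255},
    {"dx":-1,"dy":-0.48,"dz":0,"wx":0,"wy":0,"wz":0,"gripper":255},
    {"dx":-1,"dy":-0.48,"dz":0,"wx":0,"wy":0,"wz":0,"gripper":255},
    {"dx":-1,"dy":-0.48,"dz":0,"wx":0,"wy":0,"wz":0,"gripper":255},
    {"dx":-0.75,"dy":-0.4,"dz":0,"wx":0,"wy":0,"wz":0,"gripper":255},
    {"dx":0,"dy":0,"dz":0,"wx":0,"wy":0,"wz":0,"gripper":255},
    {"dx":0,"dy":0,"dz":0,"wx":0,"wy":0,"wz":0,"gripper":255}
  ]
}}

```text
time: 16.8
tool_pos: [0.4911, -0.3219, 0.2498]
ee_rot: [-3.141, -0.001, 1.89]
wrist_force: [0.4, 0.4, -0.9]
width: 0.0356
finger_force: 30.0
```

```bash
python3 - <<'E'
from look import *
p,R,o=pose();print(o["time"],p.round(4),R.as_euler("xyz",True).round(2),o["width"])
go([.4933,-.3207,.1407],down(108.3))
look("w7",lambda p:.054)
E
```

```text
16.8 [ 0.4911 -0.3219  0.2498] [-1.7999e+02 -5.0000e-02  1.0829e+02] 0.03559294925376104
 w [-0.   -0.01 -0.  ] d [0.02 0.12 5.45] rows>= 0.0 5.5
[573. 206.] [ 722.4 -253.5] 38.9 37.2 -23.0
[386. 140.] [ 530.8 -250.9] 59.5 31.1 18.3
[317. 306.] [ 511.6 -385.7] 718.6 329.1 18.3
```

View pics/w7.png

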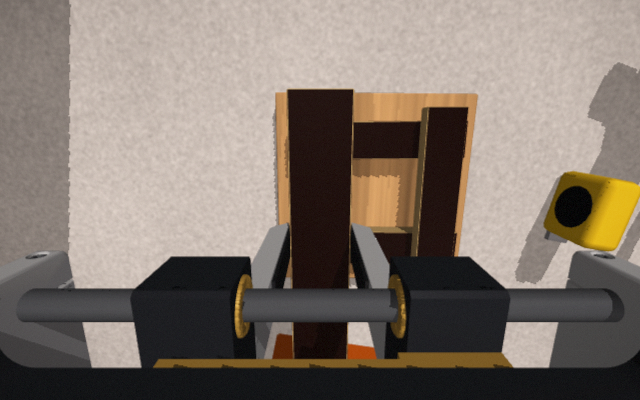

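The first slat lies square on the pair at columns 425–467, and the held slat is parallel to it. Lowering now.

Emit:
{"op": "carry_out", "data": {
  "deltas": [
    {"dx":-0.05,"dy":0.12,"dz":0.5,"wx":0,"wy":0,"wz":0,"gripper":255},
    {"dx":0,"dy":0,"dz":0.9,"wx":0,"wy":0,"wz":0,"gripper":255},
    {"dx":0,"dy":0,"dz":0.9,"wx":0,"wy":0,"wz":0,"gripper":255},
    {"dx":0,"dy":0,"dz":0.9,"wx":0,"wy":0,"wz":0,"gripper":255},
    {"dx":0,"dy":0,"dz":0.9,"wx":0,"wy":0,"wz":0,"gripper":255},
    {"dx":0,"dy":0,"dz":0.5,"wx":0,"wy":0,"wz":0,"gripper":255},
    {"dx":0,"dy":0,"dz":0.4,"wx":0,"wy":0,"wz":0,"gripper":255},
    {"dx":0,"dy":0,"dz":0.2,"wx":0,"wy":0,"wz":0,"gripper":255},
    {"dx":0,"dy":0,"dz":0.15,"wx":0,"wy":0,"wz":0,"gripper":255},
    {"dx":0,"dy":0,"dz":0,"wx":0,"wy":0,"wz":0,"gripper":255},
    {"dx":0,"dy":0,"dz":0,"wx":0,"wy":0,"wz":0,"gripper":255},
    {"dx":0,"dy":0,"dz":0,"wx":0,"wy":0,"wz":0,"gripper":255}
  ]
}}

```text
time: 17.85
tool_pos: [0.4949, -0.3216, 0.1439]
ee_rot: [3.14, 0.002, 1.89]
wrist_force: [-0.2, 0.5, -0.4]
width: 0.0357
finger_force: 30.0
```

Emit:
{"op": "carry_out", "data": {
  "deltas": [
    {"dx":0,"dy":0,"dz":0.08,"wx":0,"wy":0,"wz":0,"gripper":255},
    {"dx":0,"dy":0,"dz":0.05,"wx":0,"wy":0,"wz":0,"gripper":255},
    {"dx":0,"dy":0,"dz":0,"wx":0,"wy":0,"wz":0,"gripper":255},
    {"dx":0,"dy":0,"dz":0,"wx":0,"wy":0,"wz":0,"gripper":255}
  ]
}}

```text
time: 18.18
tool_pos: [0.4947, -0.3215, 0.1407]
ee_rot: [3.141, 0.001, 1.89]
wrist_force: [0.3, 1.0, 0.4]
width: 0.0357
finger_force: 30.0
```

Emit:
{"op": "carry_out", "data": {
  "deltas": [
    {"dx":0,"dy":0,"dz":0.04,"wx":0,"wy":0,"wz":0,"gripper":255},
    {"dx":0,"dy":0,"dz":0,"wx":0,"wy":0,"wz":0,"gripper":255},
    {"dx":0,"dy":0,"dz":0,"wx":0,"wy":0,"wz":0,"gripper":0},
    {"dx":0,"dy":0,"dz":0,"wx":0,"wy":0,"wz":0,"gripper":0},
    {"dx":0,"dy":0,"dz":0,"wx":0,"wy":0,"wz":0,"gripper":0},
    {"dx":0,"dy":0,"dz":0,"wx":0,"wy":0,"wz":0,"gripper":0},
    {"dx":0,"dy":0,"dz":-0.4,"wx":0,"wy":0,"wz":0,"gripper":0},
    {"dx":0,"dy":0,"dz":-0.8,"wx":0,"wy":0,"wz":0,"gripper":0},
    {"dx":0,"dy":0,"dz":-1,"wx":0,"wy":0,"wz":0,"gripper":0},
    {"dx":0,"dy":0,"dz":-1,"wx":0,"wy":0,"wz":0,"gripper":0},
    {"dx":0,"dy":0,"dz":-1,"wx":0,"wy":0,"wz":0,"gripper":0},
    {"dx":0,"dy":0,"dz":-1,"wx":0,"wy":0,"wz":0,"gripper":0},
    {"dx":0,"dy":0,"dz":-0.5,"wx":0,"wy":0,"wz":0,"gripper":0}
  ]
}}

```text
time: 19.27
tool_pos: [0.4951, -0.3217, 0.2571]
ee_rot: [3.139, 0.004, 1.89]
wrist_force: [0.3, -0.0, 0.7]
width: 0.0942
finger_force: 0.0
```

```bash
python3 - <<'E'
from h import *
p,R,o=pose();print(o["time"],p.round(4),o["width"])
T=np.array([.457,-.0095,.25]);print("travel in present frame",(R.inv().apply(T-p)/.02).round(2))
for y in (6.8,-173.2): go(T,down(y),y)
# lens refinement: mask dark barrel and grey box near predicted positions; print dark blobs
for n,b in (("scene",(340,165,420,275)),("side",(195,120,285,260))):
    c=cal(n);im=eyes.snapshot(n)[:,:,::-1];cv2.imwrite(f"pics/{n}8.png",im)
    x0,y0,x1,y1=b;m=(im[y0:y1,x0:x1].max(2)<45).astype(np.uint8)*255
    for k in cv2.findContours(m,cv2.RETR_EXTERNAL,cv2.CHAIN_APPROX_NONE)[0]:
        if cv2.contourArea(k)>20:
            r=cv2.minAreaRect(k+[x0,y0]);print(n,cv2.contourArea(k),np.round(cv2.boxPoints(r),1).tolist())
E
```

```text
19.2667 [ 0.4951 -0.3217  0.2571] 0.094248308999913
travel in present frame [15.42  3.09  0.3 ]
6.8 w [ 0.05  0.   14.76] d [ -0.04 -15.72   0.36] rows>= 14.8 15.7
-173.2 w [ -0.     0.04 -11.42] d [ 0.04 15.72  0.36] rows>= 11.4 15.7
scene 81.5 [[391.6000061035156, 206.0], [393.3999938964844, 191.8000030517578], [403.3999938964844, 193.0], [401.6000061035156, 207.1999969482422]]
scene 54.5 [[360.0, 202.0], [360.0, 192.0], [368.0, 192.0], [368.0, 202.0]]
scene 118.0 [[342.0, 165.0], [379.0, 165.0], [379.0, 172.0], [342.0, 172.0]]
side 27.0 [[235.0, 237.0], [239.39999389648438, 228.1999969482422], [243.39999389648438, 230.1999969482422], [239.0, 239.0]]
side 126.0 [[256.29998779296875, 184.0], [259.3999938964844, 170.3000030517578], [270.0, 172.6999969482422], [266.8999938964844, 186.3000030517578]]
side 150.5 [[208.60000610351562, 183.3000030517578], [211.10000610351562, 163.39999389648438], [224.0, 165.0], [221.5, 184.89999389648438]]
```

Emit:
{"op": "carry_out", "data": {
  "deltas": [
    {"dx":0.6,"dy":0.1,"dz":0,"wx":0,"wy":0,"wz":0,"gripper":0},
    {"dx":1,"dy":0.2,"dz":-0.3,"wx":0,"wy":0,"wz":0,"gripper":0},
    {"dx":1,"dy":0.2,"dz":-0.3,"wx":0,"wy":0,"wz":0,"gripper":0},
    {"dx":1,"dy":0.2,"dz":-0.3,"wx":0,"wy":0,"wz":0,"gripper":0},
    {"dx":1,"dy":0.2,"dz":-0.3,"wx":0,"wy":0,"wz":0,"gripper":0},
    {"dx":1,"dy":0.2,"dz":-0.3,"wx":0,"wy":0,"wz":0,"gripper":0},
    {"dx":1,"dy":0.2,"dz":-0.3,"wx":0,"wy":0,"wz":0,"gripper":0},
    {"dx":1,"dy":0.2,"dz":-0.3,"wx":0,"wy":0,"wz":0,"gripper":0},
    {"dx":1,"dy":0.2,"dz":-0.3,"wx":0,"wy":0,"wz":0,"gripper":0},
    {"dx":1,"dy":0.2,"dz":-0.3,"wx":0,"wy":0,"wz":0,"gripper":0},
    {"dx":1,"dy":0.2,"dz":-0.3,"wx":0,"wy":0,"wz":0,"gripper":0},
    {"dx":1,"dy":0.2,"dz":-0.3,"wx":0,"wy":0,"wz":0,"gripper":0},
    {"dx":1,"dy":0.2,"dz":0,"wx":0,"wy":0,"wz":0,"gripper":0},
    {"dx":1,"dy":0.2,"dz":0,"wx":0,"wy":0,"wz":0,"gripper":0},
    {"dx":1,"dy":0.2,"dz":0,"wx":0,"wy":0,"wz":0,"gripper":0},
    {"dx":0.9,"dy":0.2,"dz":0,"wx":0,"wy":0,"wz":0,"gripper":0}
  ]
}}

```text
time: 20.7
tool_pos: [0.4546, -0.0056, 0.3173]
ee_rot: [-3.138, -0.002, 1.891]
wrist_force: [0.2, -0.5, 0.2]
width: 0.0934
finger_force: 0.0
```

Emit:
{"op": "carry_out", "data": {
  "deltas": [
    {"dx":0,"dy":0,"dz":0,"wx":0,"wy":0,"wz":0.6,"gripper":0},
    {"dx":0,"dy":0,"dz":0,"wx":0,"wy":0,"wz":0.95,"gripper":0},
    {"dx":0,"dy":0,"dz":0,"wx":0,"wy":0,"wz":0.95,"gripper":0},
    {"dx":0,"dy":0,"dz":0,"wx":0,"wy":0,"wz":0.95,"gripper":0},
    {"dx":0,"dy":0,"dz":0,"wx":0,"wy":0,"wz":0.95,"gripper":0},
    {"dx":0,"dy":0,"dz":0,"wx":0,"wy":0,"wz":0.95,"gripper":0},
    {"dx":0,"dy":0,"dz":0,"wx":0,"wy":0,"wz":0.95,"gripper":0},
    {"dx":0,"dy":0,"dz":0,"wx":0,"wy":0,"wz":0.95,"gripper":0},
    {"dx":0,"dy":0,"dz":0,"wx":0,"wy":0,"wz":0.95,"gripper":0},
    {"dx":0,"dy":0,"dz":0,"wx":0,"wy":0,"wz":0.95,"gripper":0},
    {"dx":0,"dy":0,"dz":0,"wx":0,"wy":0,"wz":0.95,"gripper":0},
    {"dx":0,"dy":0,"dz":0,"wx":0,"wy":0,"wz":0.95,"gripper":0},
    {"dx":0,"dy":0,"dz":0,"wx":0,"wy":0,"wz":0.95,"gripper":0},
    {"dx":0,"dy":0,"dz":0,"wx":0,"wy":0,"wz":0.95,"gripper":0},
    {"dx":0,"dy":0,"dz":0,"wx":0,"wy":0,"wz":0.95,"gripper":0},
    {"dx":0,"dy":0,"dz":0,"wx":0,"wy":0,"wz":0.86,"gripper":0},
    {"dx":0,"dy":0,"dz":0,"wx":0,"wy":0,"wz":0,"gripper":0}
  ]
}}

```text
time: 22.12
tool_pos: [0.455, -0.0068, 0.3173]
ee_rot: [-3.14, 0.004, 0.118]
wrist_force: [-1.0, -0.8, 0.0]
width: 0.0941
finger_force: 0.0
```

```bash
python3 - <<'E'
from h import *
p,R,o=pose();print(o["time"],p.round(4),R.as_euler("xyz",True).round(2),o["joint_positions"].round(2))
f,cx,cy,Rc,t=cal("wrist"); C=-Rc.T@t; Cl=R.inv().apply(C-p); Rl=Rc@R.as_matrix(); print(Cl.round(3))
L=np.array([.732,.164,.246])
for P in ([.457,-.01,.33],[.457,.05,.36],[.5,.06,.40]):
  for tl in (0,15,30,40):
    R1=down(15)*Rot.from_euler("y",tl,True); C1=np.array(P)+R1.apply(Cl); Rw=Rl@R1.as_matrix().T
    print(P,tl,proj((f,cx,cy,Rw,-Rw@C1),[L,L+[.1,.03,.035]]).round(0).tolist())
E
```

```text
22.1167 [ 0.455  -0.0068  0.3173] [-179.92    0.23    6.76] [-0.14 -0.13  1.55  0.    1.72  1.31]
[ 0.068  0.001 -0.084]
[0.457, -0.01, 0.33] 0 [[40.0, -591.0], [-327.0, -2169.0]]
[0.457, -0.01, 0.33] 15 [[163.0, -223.0], [124.0, -515.0]]
[0.457, -0.01, 0.33] 30 [[209.0, -62.0], [203.0, -194.0]]
[0.457, -0.01, 0.33] 40 [[225.0, 8.0], [226.0, -85.0]]
[0.457, 0.05, 0.36] 0 [[233.0, -387.0], [158.0, -1170.0]]
[0.457, 0.05, 0.36] 15 [[265.0, -143.0], [250.0, -375.0]]
[0.457, 0.05, 0.36] 30 [[279.0, -16.0], [275.0, -136.0]]
[0.457, 0.05, 0.36] 40 [[284.0, 45.0], [283.0, -44.0]]
[0.5, 0.06, 0.4] 0 [[254.0, -179.0], [216.0, -570.0]]
[0.5, 0.06, 0.4] 15 [[272.0, -38.0], [260.0, -215.0]]
[0.5, 0.06, 0.4] 30 [[281.0, 53.0], [277.0, -56.0]]
[0.5, 0.06, 0.4] 40 [[284.0, 102.0], [283.0, 15.0]]
```

Emit:
{"op": "carry_out", "data": {
  "deltas": [
    {"dx":0.32,"dy":-0.54,"dz":-0.83,"wx":0,"wy":0,"wz":0,"gripper":0},
    {"dx":0.32,"dy":-0.54,"dz":-0.83,"wx":0,"wy":0,"wz":0,"gripper":0},
    {"dx":0.32,"dy":-0.54,"dz":-0.83,"wx":0,"wy":0,"wz":0,"gripper":0},
    {"dx":0.32,"dy":-0.54,"dz":-0.83,"wx":0,"wy":0,"wz":0,"gripper":0},
    {"dx":0.32,"dy":-0.54,"dz":-0.83,"wx":0,"wy":0,"wz":0,"gripper":0},
    {"dx":0,"dy":0,"dz":0,"wx":0,"wy":0.6,"wz":0,"gripper":0},
    {"dx":0,"dy":0,"dz":0,"wx":0,"wy":0.95,"wz":0,"gripper":0},
    {"dx":0,"dy":0,"dz":0,"wx":0,"wy":0.95,"wz":0,"gripper":0},
    {"dx":0,"dy":0,"dz":0,"wx":0,"wy":0.95,"wz":0,"gripper":0},
    {"dx":0,"dy":0,"dz":0,"wx":0,"wy":0.95,"wz":0,"gripper":0},
    {"dx":0,"dy":0,"dz":0,"wx":0,"wy":0.95,"wz":0,"gripper":0},
    {"dx":0,"dy":0,"dz":0,"wx":0,"wy":0.95,"wz":0,"gripper":0},
    {"dx":0,"dy":0,"dz":0,"wx":0,"wy":0,"wz":0,"gripper":0},
    {"dx":0,"dy":0,"dz":0,"wx":0,"wy":0,"wz":0,"gripper":0}
  ]
}}

```text
time: 23.28
tool_pos: [0.4799, 0.0502, 0.3999]
ee_rot: [3.141, -0.751, 0.12]
wrist_force: [0.3, -0.6, 0.5]
width: 0.0938
finger_force: 0.0
```

```bash
python3 - <<'E'
from h import *
p,R,o=pose();print(o["time"],p.round(4),R.as_euler("xyz",True).round(2))
c=cal("wrist");im=eyes.snapshot("wrist")[:,:,::-1];np.savez("wcal9.npz",*c);cv2.imwrite("pics/w9.png",im);print(proj(c,[.732,.164,.246]))
s=eyes.snapshot("scene")[:,:,::-1];d=eyes.snapshot("side")[:,:,::-1]
t1=cv2.resize(s[180:215,350:410],(400,233),interpolation=cv2.INTER_CUBIC)
t2=cv2.resize(d[150:192,200:272],(400,233),interpolation=cv2.INTER_CUBIC)
top=np.vstack([im[:240,:],np.zeros((10,640,3),np.uint8)]); 
cv2.imwrite("pics/m9.png",np.vstack([cv2.resize(im[:220],(800,275)),np.hstack([t1,t2])]))
E
```

```text
23.2833 [0.4799 0.0502 0.3999] [179.99 -43.     6.9 ]
[[249.71440982 108.88364076]]
```

View pics/m9.png

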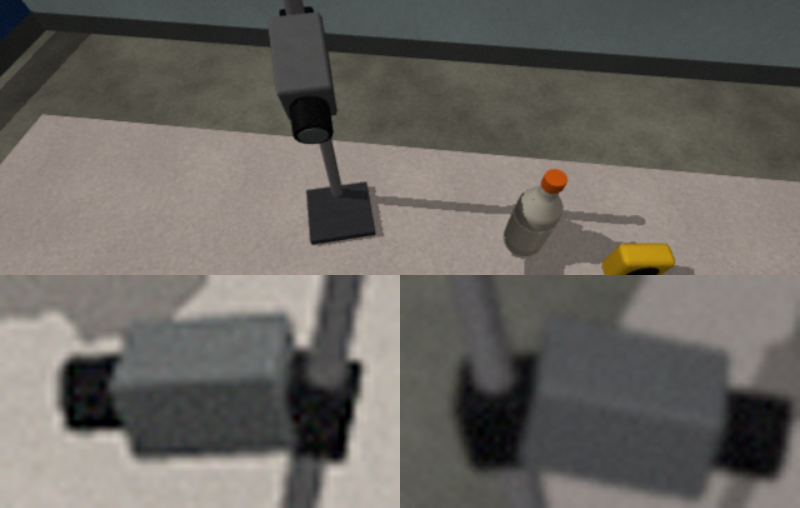

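The lens glass is clearly visible in the wrist view at full-image (251,106). The barrel front is at scene (360.2,197.8) and side (269.5,178.4). I'll triangulate it and take the heading from the box's parallel edges.

```bash
python3 - <<'E'
from h import *
from scipy.optimize import least_squares, brentq
z=np.load("wcal9.npz");W=tuple(z[k] for k in z.files);S,D=cal("scene"),cal("side")
cs=(S,D,W);fs=(lambda q:np.array([350+q[0]/6.667,180+(q[1]-275)/6.667]),lambda q:np.array([200+(q[0]-400)/5.556,150+(q[1]-275)/5.556]),lambda q:np.array(q)/1.25)
px=[fs[0]((68,394)),fs[1]((786,433)),fs[2]((314,132))]
L=tri(cs,px);print(L,[ (proj(c,L)-p).round(1).tolist() for c,p in zip(cs,px)])
lines=[(0,(130,320),(290,313)),(0,(140,455),(285,453)),(1,(555,320),(728,350)),(1,(530,460),(700,495)),(2,(270,43),(284,102)),(2,(321,12),(333,95))]
hs=[]
for i,a,b in lines:
    _,d=ray(cs[i],np.array([fs[i](a),fs[i](b)])); n=np.cross(*d)
    n/=np.linalg.norm(n)
    g=np.radians(np.arange(-60,80,.2)); v=n@np.array([np.cos(g)*np.cos(.349),np.sin(g)*np.cos(.349),0*g+np.sin(.349)])
    k=np.where(v[1:]*v[:-1]<0)[0]; print(i,np.degrees(g[k]).round(1),"sens",np.round([(v[j+1]-v[j])/np.radians(.2) for j in k],2))
# foot edges
q=plane(W,np.array([(306,194),(368,184),(375,233),(312,242)])/1.25,.006);print(q.round(3), q.mean(0).round(3), [np.degrees(np.arctan2(*(q[j]-q[i])[[1,0]])).round(1) for i,j in((3,0),(2,1),(0,1),(3,2))])
E
```

```text
[0.73142375 0.1612524  0.24848676] [[[-0.0, -0.3]], [[-0.9, -0.5]], [[0.3, 2.3]]]
0 [14.4] sens [-0.59]
0 [14.] sens [-0.62]
1 [20.4] sens [0.61]
1 [16.] sens [0.66]
2 [22.6] sens [0.94]
2 [16.6] sens [0.94]
[[0.838 0.249 0.006]
 [0.871 0.151 0.006]
 [0.777 0.125 0.006]
 [0.75  0.218 0.006]] [0.809 0.186 0.006] [np.float64(19.3), np.float64(15.6), np.float64(-71.5), np.float64(-73.6)]
```

Emit:
{"op": "carry_out", "data": {
  "deltas": [
    {"dx":0,"dy":0,"dz":0,"wx":0,"wy":-0.9,"wz":0,"gripper":0},
    {"dx":0,"dy":0,"dz":0,"wx":0,"wy":-0.95,"wz":0,"gripper":0},
    {"dx":0,"dy":0,"dz":0,"wx":0,"wy":-0.95,"wz":0,"gripper":0},
    {"dx":0,"dy":0,"dz":0,"wx":0,"wy":-0.95,"wz":0,"gripper":0},
    {"dx":0,"dy":0,"dz":0,"wx":0,"wy":-0.95,"wz":0,"gripper":0},
    {"dx":0,"dy":0,"dz":0,"wx":0,"wy":-0.95,"wz":0,"gripper":0},
    {"dx":0,"dy":0,"dz":0,"wx":0,"wy":-0.6,"wz":0,"gripper":0},
    {"dx":-0.2,"dy":0.3,"dz":1,"wx":0,"wy":0,"wz":0,"gripper":0},
    {"dx":-0.2,"dy":0.3,"dz":1,"wx":0,"wy":0,"wz":0,"gripper":0},
    {"dx":-0.2,"dy":0.3,"dz":1,"wx":0,"wy":0,"wz":0,"gripper":0},
    {"dx":-0.2,"dy":0.3,"dz":1,"wx":0,"wy":0,"wz":0,"gripper":0},
    {"dx":-0.2,"dy":0.3,"dz":1,"wx":0,"wy":0,"wz":0,"gripper":0},
    {"dx":-0.2,"dy":0.3,"dz":1,"wx":0,"wy":0,"wz":0,"gripper":0},
    {"dx":-0.2,"dy":0.3,"dz":1,"wx":0,"wy":0,"wz":0,"gripper":0},
    {"dx":-0.2,"dy":0.3,"dz":1,"wx":0,"wy":0,"wz":0,"gripper":0},
    {"dx":-0.2,"dy":0.3,"dz":1,"wx":0,"wy":0,"wz":0,"gripper":0},
    {"dx":-0.1,"dy":0.1,"dz":1,"wx":0,"wy":0,"wz":0,"gripper":0},
    {"dx":0,"dy":0,"dz":0.5,"wx":0,"wy":0,"wz":0,"gripper":0},
    {"dx":0,"dy":0,"dz":0,"wx":0,"wy":0,"wz":0,"gripper":0}
  ]
}}

```text
time: 25.02
tool_pos: [0.4512, -0.0099, 0.1899]
ee_rot: [-3.14, -0.001, 0.119]
wrist_force: [0.5, 0.3, -0.6]
width: 0.0938
finger_force: 0.0
```

```bash
python3 - <<'E'
from h import *
p,R,o=pose();print(o["time"],p.round(4),R.as_euler("xyz",True).round(2))
c=cal("wrist");im=eyes.snapshot("wrist")[:,:,::-1];cv2.imwrite("pics/w10.png",im)
m=(im.max(2)[:225]<70).astype(np.uint8)*255
for r in rects(c,m,lambda p:.018,200): print(*r)
go([.449,-.0105,.1025],down(6.8))
# placed slats: view check on scene/side
im=eyes.snapshot("side")[:,:,::-1];c=cal("side")
cb=np.array([.5455,-.3034]);a=np.radians(18.3);M=np.array([[np.cos(a),-np.sin(a)],[np.sin(a),np.cos(a)]])
q=np.array([[x,y] for x in(-55,55) for y in(-85,85)])/1000@M.T+cb
v=cv2.resize(im[100:180,320:430],None,fx=5,fy=5)
for X in q:
    u=proj(c,[*X,.054])[0]; cv2.circle(v,tuple(int(k) for k in (u-[320,100])*5),4,(0,255,0),1)
cv2.imwrite("pics/m10.png",np.vstack([cv2.resize(v,(500,364)),cv2.resize(im[:1],(500,1)),cv2.resize(cv2.imread("pics/w10.png")[:225],(500,176))]))
E
```

```text
25.0167 [ 0.4512 -0.0099  0.1899] [-1.7991e+02 -4.0000e-02  6.8300e+00]
[560. 211.] [ 472.2 -219.3] 27.3 12.1 17.1
[320. 169.] [477.3  -7.4] 85.8 35.3 6.9
[628. 137.] [ 534. -249.] 152.8 32.4 20.7
 w [-0.01 -0.03  0.01] d [-0.15  0.01  4.46] rows>= 0.0 4.5
```

View pics/m10.png

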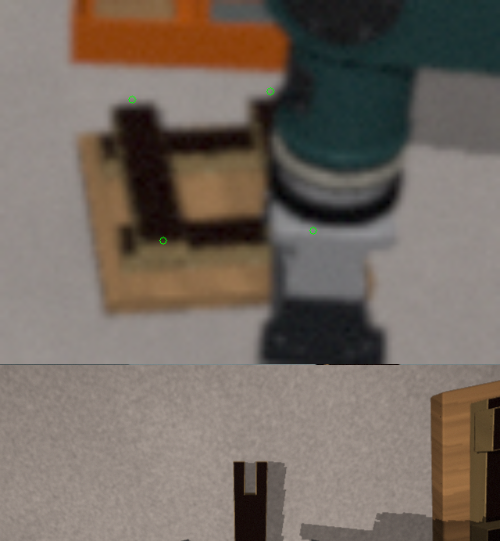

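The placed slat sits where predicted and square. The slotted slat's end is centred in the wrist view, with its tip at about world (0.521,-0.002). Descending to grip it.

Emit:
{"op": "carry_out", "data": {
  "deltas": [
    {"dx":-0.15,"dy":0,"dz":0.8,"wx":0,"wy":0,"wz":0,"gripper":60},
    {"dx":0,"dy":0,"dz":1,"wx":0,"wy":0,"wz":0,"gripper":60},
    {"dx":0,"dy":0,"dz":1,"wx":0,"wy":0,"wz":0,"gripper":60},
    {"dx":0,"dy":0,"dz":0.9,"wx":0,"wy":0,"wz":0,"gripper":60},
    {"dx":0,"dy":0,"dz":0.6,"wx":0,"wy":0,"wz":0,"gripper":60},
    {"dx":0,"dy":0,"dz":0.1,"wx":0,"wy":0,"wz":0,"gripper":60},
    {"dx":0,"dy":0,"dz":0,"wx":0,"wy":0,"wz":0,"gripper":120},
    {"dx":0,"dy":0,"dz":0,"wx":0,"wy":0,"wz":0,"gripper":255},
    {"dx":0,"dy":0,"dz":0,"wx":0,"wy":0,"wz":0,"gripper":255},
    {"dx":0,"dy":0,"dz":0,"wx":0,"wy":0,"wz":0,"gripper":255},
    {"dx":0,"dy":0,"dz":0,"wx":0,"wy":0,"wz":0,"gripper":255},
    {"dx":0,"dy":0,"dz":0,"wx":0,"wy":0,"wz":0,"gripper":255},
    {"dx":0,"dy":0,"dz":0,"wx":0,"wy":0,"wz":0,"gripper":255}
  ]
}}

```text
time: 26.2
tool_pos: [0.4494, -0.0103, 0.1049]
ee_rot: [3.141, -0.007, 0.119]
wrist_force: [0.4, -0.2, 2.8]
width: 0.0355
finger_force: 30.0
```

```bash
cat > fin.py <<'E'
from h import *
L=np.array([.7315,.162,.2475]);h=np.radians(17.3);e=np.radians(20)
a=np.array([np.cos(h)*np.cos(e),np.sin(h)*np.cos(e),np.sin(e)])
RT=down(17.3)*Rot.from_euler("y",20,True); F=L-.08*a
def tgt(off,back=0): return F-back*a-RT.apply(off)   # off: tip in the tool frame
E
python3 - <<'E'
from fin import *
p,R,o=pose();print(o["time"],p.round(4),R.as_euler("xyz",True).round(2),o["width"],o["finger_force"])
off=R.inv().apply(np.array([.5205,-.0022,.009])-p);print("tip in tool",off.round(4),"axis chk",RT.apply([1,0,0]),a)
T=tgt(off,.06);print(T)
print("lift 8.5 first: ");q=p+[0,0,.17];w=(R.inv()*RT).as_rotvec()/.12;print("w",w.round(2),"d after turn",(RT.inv().apply(T-q)/.02).round(2))
E
```

```text
26.2 [ 0.4494 -0.0103  0.1049] [179.99  -0.42   6.83] 0.035515379597701346 30.000535547733307
tip in tool [0.0708 0.0004 0.0965] axis chk [0.89718168 0.27944097 0.34202014] [0.89718168 0.27944097 0.34202014]
[0.51073363 0.09363672 0.26602986]
lift 8.5 first: 
w [ 0.27  2.84 -1.51] d after turn [ 4.05 -4.05  1.95]
```

Emit:
{"op": "carry_out", "data": {
  "deltas": [
    {"dx":0,"dy":0,"dz":-0.5,"wx":0,"wy":0,"wz":0,"gripper":255},
    {"dx":0,"dy":0,"dz":-1,"wx":0,"wy":0,"wz":0,"gripper":255},
    {"dx":0,"dy":0,"dz":-1,"wx":0,"wy":0,"wz":0,"gripper":255},
    {"dx":0,"dy":0,"dz":-1,"wx":0,"wy":0,"wz":0,"gripper":255},
    {"dx":0,"dy":0,"dz":-1,"wx":0,"wy":0,"wz":0,"gripper":255},
    {"dx":0,"dy":0,"dz":-1,"wx":0,"wy":0,"wz":0,"gripper":255},
    {"dx":0,"dy":0,"dz":-1,"wx":0,"wy":0,"wz":0,"gripper":255},
    {"dx":0,"dy":0,"dz":-1,"wx":0,"wy":0,"wz":0,"gripper":255},
    {"dx":0,"dy":0,"dz":-1,"wx":0,"wy":0,"wz":0,"gripper":255},
    {"dx":0,"dy":0,"dz":0,"wx":0.07,"wy":0.71,"wz":-0.38,"gripper":255},
    {"dx":0,"dy":0,"dz":0,"wx":0.07,"wy":0.71,"wz":-0.38,"gripper":255},
    {"dx":0,"dy":0,"dz":0,"wx":0.07,"wy":0.71,"wz":-0.38,"gripper":255},
    {"dx":0,"dy":0,"dz":0,"wx":0.06,"wy":0.71,"wz":-0.37,"gripper":255},
    {"dx":0.8,"dy":-0.8,"dz":0.39,"wx":0,"wy":0,"wz":0,"gripper":255},
    {"dx":0.8,"dy":-0.8,"dz":0.39,"wx":0,"wy":0,"wz":0,"gripper":255},
    {"dx":0.8,"dy":-0.8,"dz":0.39,"wx":0,"wy":0,"wz":0,"gripper":255},
    {"dx":0.8,"dy":-0.8,"dz":0.39,"wx":0,"wy":0,"wz":0,"gripper":255},
    {"dx":0.8,"dy":-0.8,"dz":0.39,"wx":0,"wy":0,"wz":0,"gripper":255},
    {"dx":0,"dy":0,"dz":0,"wx":0,"wy":0,"wz":0,"gripper":255}
  ]
}}

```text
time: 27.78
tool_pos: [0.5093, 0.0951, 0.2647]
ee_rot: [-3.14, -0.348, 0.305]
wrist_force: [-0.2, -0.1, -1.6]
width: 0.0356
finger_force: 30.0
```

```bash
python3 - <<'E'
from fin import *
p,R,o=pose();print(o["time"],p.round(4),R.as_euler("xyz",True).round(2),o["width"],o["finger_force"])
off=np.array([.0708,.0004,.0965]);go(tgt(off),RT)
out=[]
for n,b,s in (("scene",(300,170,410,240),6),("side",(200,140,340,240),4),("wrist",(160,0,480,225),1.25)):
    im=eyes.snapshot(n)[:,:,::-1].copy();c=cal(n);cv2.imwrite(f"pics/{n}11.png",im);v=cv2.resize(im[b[1]:b[3],b[0]:b[2]],None,fx=s,fy=s)
    for X,col in((p+R.apply(off),(0,255,0)),(F,(0,0,255)),(L,(255,0,255))):
        u=(proj(c,X)[0]-b[:2])*s;cv2.circle(v,(int(u[0]),int(u[1])),5,col,1)
    out.append(cv2.resize(v,(400,int(v.shape[0]*400/v.shape[1]))))
h=max(out[0].shape[0],out[1].shape[0]);pad=lambda v:cv2.copyMakeBorder(v,0,h-v.shape[0],0,0,0)
cv2.imwrite("pics/m11.png",np.vstack([np.hstack([pad(out[0]),pad(out[1])]),np.hstack([out[2],out[2]*0])]))
E
```

```text
27.7833 [0.5093 0.0951 0.2647] [-179.89  -19.91   17.49] 0.03557901923845357 30.000497102737427
 w [-0.03  0.01  0.03] d [ 3.07  0.09 -0.05] rows>= 0.0 3.1
```

View pics/m11.png

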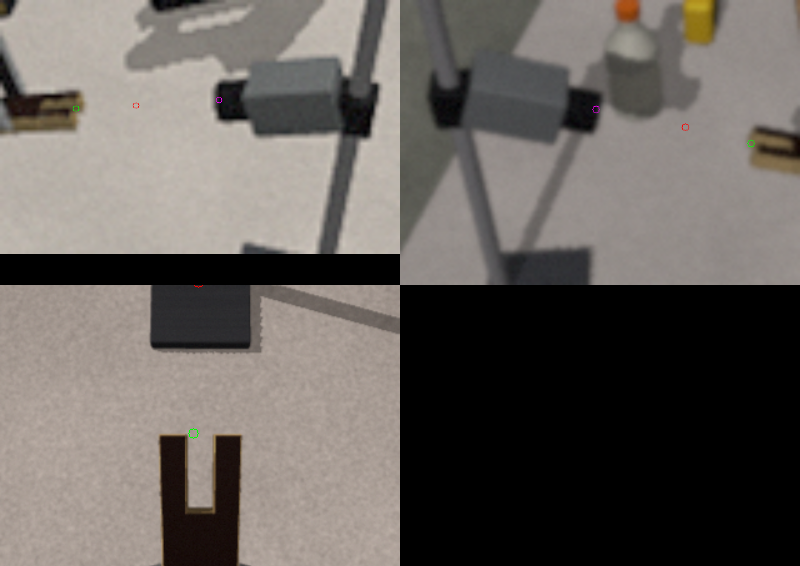

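The held slat lines up with the camera's axis in all three views. In the wrist view the foot is square to the slat and the tip sits at the marker within about 2 mm. I'll advance the remaining 60 mm slowly.

Emit:
{"op": "carry_out", "data": {
  "deltas": [
    {"dx":0.5,"dy":0.02,"dz":0,"wx":0,"wy":0,"wz":0.03,"gripper":255},
    {"dx":0.6,"dy":0.02,"dz":0,"wx":0,"wy":0,"wz":0,"gripper":255},
    {"dx":0.6,"dy":0,"dz":0,"wx":0,"wy":0,"wz":0,"gripper":255},
    {"dx":0.6,"dy":0,"dz":0,"wx":0,"wy":0,"wz":0,"gripper":255},
    {"dx":0.5,"dy":0,"dz":0,"wx":0,"wy":0,"wz":0,"gripper":255},
    {"dx":0.27,"dy":0,"dz":0,"wx":0,"wy":0,"wz":0,"gripper":255},
    {"dx":0,"dy":0,"dz":0,"wx":0,"wy":0,"wz":0,"gripper":255},
    {"dx":0,"dy":0,"dz":0,"wx":0,"wy":0,"wz":0,"gripper":255},
    {"dx":0,"dy":0,"dz":0,"wx":0,"wy":0,"wz":0,"gripper":255}
  ]
}}

```text
time: 28.68
tool_pos: [0.5637, 0.1081, 0.2855]
ee_rot: [-3.14, -0.347, 0.298]
wrist_force: [0.2, -0.3, -0.7]
width: 0.0356
finger_force: 30.0
```

```bash
python3 - <<'E'
from fin import *
p,R,o=pose();print(o["time"],p.round(4),R.as_euler("xyz",True).round(2),o["width"],o["finger_force"],abs(o["qvel"]).max())
off=np.array([.0708,.0004,.0965]);go(tgt(off),RT)
out=[]
cb=np.array([.5455,-.3034]);g=np.radians(18.3);M=np.array([[np.cos(g),-np.sin(g)],[np.sin(g),np.cos(g)]])
q=np.array([[x,y] for x in(-55,55) for y in(-85,85)])/1000@M.T+cb
for n,b in (("scene",(320,170,410,230)),("side",(200,140,320,220)),("scene",(180,270,285,340)),("side",(325,100,430,170))):
    im=eyes.snapshot(n)[:,:,::-1].copy();c=cal(n);v=cv2.resize(im[b[1]:b[3],b[0]:b[2]],(400,266));s=np.array([400,266])/[b[2]-b[0],b[3]-b[1]]
    for X in [p+R.apply(off),F]+[[*k,.054] for k in q]:
        u=(proj(c,X)[0]-b[:2])*s;cv2.circle(v,(int(u[0]),int(u[1])),4,(0,255,0),1)
    out.append(v)
cv2.imwrite("pics/m12.png",np.vstack([np.hstack(out[:2]),np.hstack(out[2:])]))
E
```

```text
28.6833 [0.5637 0.1081 0.2855] [-179.9   -19.89   17.06] 0.03556465577321783 29.999853372573853 0.007733497010632501
 w [-0.    0.02 -0.03] d [ 0.09 -0.1  -0.02] rows>= 0.0 0.1
```

View pics/m12.png

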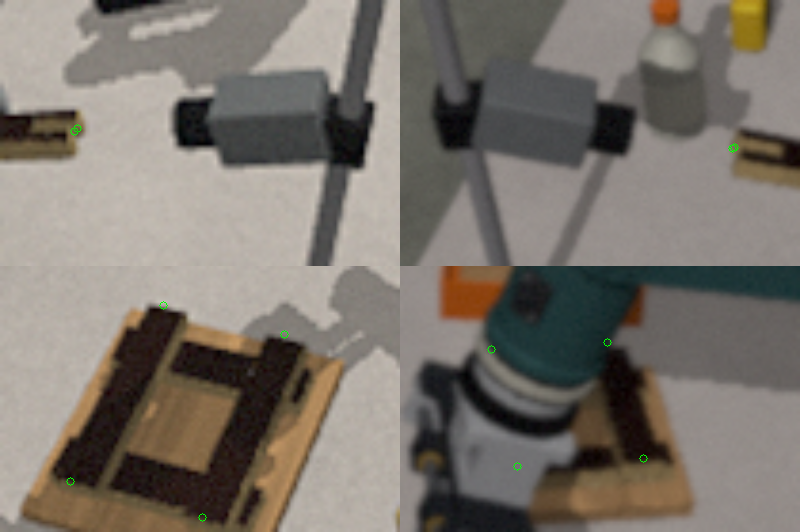

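```bash
python3 - <<'E'
from h import *
im=eyes.snapshot("scene")[:,:,::-1];c=cal("scene")
cb=np.array([.5455,-.3034]);g=np.radians(18.3);Ri=np.array([[np.cos(g),np.sin(g)],[-np.sin(g),np.cos(g)]])
for q in ([(267,338),(303,347),(243,523),(207,515)],[(150,307),(186,315),(97,487),(55,473)]):
    w=plane(c,[(180+x/3.81,270+(y-266)/3.8) for x,y in q],.054)[:,:2]; b=(w-cb)@Ri.T*1000; print(b.round(0).tolist(),b.mean(0).round(1),np.degrees(np.arctan2(*(b[0]+b[1]-b[2]-b[3]))).round(1))
# rectified top view of z=.054 in board frame, 3 px/mm
X=np.array([[-110,110],[110,110],[110,-110],[-110,-110]])/1000@Ri+cb
H=cv2.getPerspectiveTransform(proj(c,np.c_[X,[.054]*4]).astype(np.float32),np.float32([[0,0],[550,0],[550,550],[0,550]]))
v=cv2.warpPerspective(im,H,(550,550))
for x in(-55,0,55): cv2.line(v,(int(275+x*2.5),60),(int(275+x*2.5),490),(0,255,0),1)
cv2.imwrite("pics/m13.png",v)
E
```

```text
[[42.0, 78.0], [74.0, 78.0], [87.0, -81.0], [58.0, -82.0]] [65.  -1.9] -5.2
[[-66.0, 80.0], [-33.0, 81.0], [-33.0, -83.0], [-70.0, -81.0]] [-50.5  -0.9] 0.9
```

View pics/m13.png

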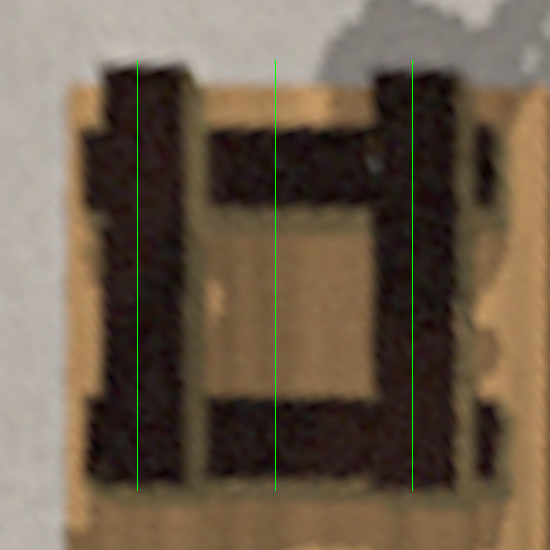

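The rectified view shows both crosswise slats square, at x of about -52 and +56 mm. Handing in.

```bash
python3 -c "
from bench import robot
print(robot.close_job())"
```

```text
the job is handed in; nothing more can be done
None
```

The job is handed in with no verdict shown: both plain slats lie square on the lower pair (x about -52 and +56 mm), and the slotted slat is held within about 3 mm and 1° of the focus pose by my estimate, but I viewed 13 pictures, over the limit of 10.

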